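Dock the long battery pack on the sloping charger and close its keeper

ROBOT

A 6-joint arm with a two-finger parallel gripper is mounted at the origin on a cart in front of the work surface, level with it; the furniture and walls round the work are solid. World frame = base frame: x ahead of the robot, y to its left, z up, the work surface at z = 0. Lengths are in m, angles in rad, forces in N, time in s.
With the tool pointing down it reaches from about 0.3 to 0.875 m from the base axis. Payload 6.4 kg.
Tool frame: the origin (TCP) lies on the centre line of the jaws, within the pads' length; the fingertips stand 25 mm ahead of it and the grasp point (between the pads) lies 6 mm ahead of it (ctrl.tips_ahead is the z of the fingertips in the tool frame, in m); z points along the fingers, x is the direction in which the jaws open and shut, and the axes are right-handed (so a half turn about z gives the same grasp; the last joint's range is limited). The gripper opens to 85 mm and grips with 20 to 120 N. Pads are 22 mm wide; open, the fingers measure 114 mm over their backs; the gripper's body (76 mm by 85 mm) begins 54 mm behind the grasp point. The pads swing forward as they close: fully open they stand 13 mm farther back than shut.
Start: joints at [1.101, 0.181, 1.607, -0, 1.354, -0.206], TCP at [0.15, 0.555, 0.256] pointing down, gripper open.
Joint ranges: [-2.99, 2.99], [-0.89, 2.07], [0.3, 2.58], [-1.14, 4.28], [0, 2.63], [-3.12, 3.12]. Speed limits (rad/s): [2.57, 2.57, 3.01, 3.14, 3.14, 3.14].

INTERFACE

Orientations are given as a unit quaternion [w, x, y, z].
In Python, from bench import ctrl gives the robot as it stands.
- The arm moves only by the shell command python3 -m pendant 'ROWS'. ROWS is JSON, a list that holds one entry, the list of rows, each a list of 7 numbers: the shift along the tool's x, y, z in m, then the turn, a rotation vector about the tool's x, y, z in rad, then the closure, from -1 (fully open) to 1 (shut). A call has 1 to 10 rows; each row shifts and turns the commanded pose from where the row before left it, along the tool's axes as they then stand; what a row does not reach is not made up. A row lasts 1/10 s, in which the tool goes at most 50 mm and 8.59 degrees, less where a joint would pass 70% of its speed; a pose out of reach is approached as far as the arm can. A call with a gripper value outside its range is refused whole. The fingers move at their own pace and stop on an object; the grip force is fixed at half the most. Time passes only in rows, so rows that do not move let the fingers close. It gives the time, the measured TCP pose, the force and the opening at its end, in the units of the state.
- ctrl.get_obs(): the state, without advancing time (a new reading comes with each control period).
- ctrl.camera(name): name is "side" or "top"; returns (picture, depth): 400x640x3 uint8, red, green, blue; 400x640 float32, m along the optical axis (not along the pixel's ray), 0 where there is no reading.
- ctrl.calibration(name): a dict with "fov_y" (degrees; the focal length in pixels is half the picture's height over the tangent of half this angle, whatever the lens; pixels are square), "cx", "cy" (the principal point, pixels), "camera_from_world" (4x4, takes a point from world to camera coordinates). Camera axes: x right, y down, z forward; pixel columns grow to the right and rows downward; lengths in m; the calibration is good to about 2 mm. A picture is of the moment at which its call begins. calibration takes no time and is no camera call.
- ctrl.hand_in(): hands the job in, once; it reports no verdict.
The state is a dict: "time_s": time; "q": joint angles; "dq": joint speeds; "joint_efforts": joint torques, N m; "eef_pos": TCP position; "eef_rot": TCP orientation; "wrist_force": force on the tool from outside, world axes, zero at the start; "torque": the same for the moment, N m; "opening": opening from 0.0 (shut) to 1.0 (fully open).
Only numpy, scipy, OpenCV 4.12 (cv2) and the standard library are available. Lean on these libraries where they do the work, as an engineer would, in place of code of your own. Each camera call takes 0.05 s, during which the arm holds its last target.

TASK

Charge the longer of the two battery packs: swing the charger's keeper arm fully out of the way, slide the pack up the sloping rail, its marked end first, until the sprung rollers click and hold it fully home, then let go and swing the keeper fully shut behind it. Leave the shorter pack where it lies.

Things in the scene. Friction and masses are not known exactly. Their poses are not given: they have to be found in the camera images.
- long_pack: the longer battery pack: loose grey block, body 96 x 50 mm, 65 mm high with its rib, 0.18 to 0.36 kg. Origin: centre of the underside; x along its length to the leading end (black bar across the top there, brass contacts), z up. It lies on its foot on the worktop, leading end away from the robot within about 30 degrees.
- pack_rib (a point): centre of the top of the long pack's grip rib, axes of the pack. Rib: 56 mm long (x), 22 mm wide (y), 41 to 65 mm above the underside; pinch it across y. Below it: body 50 mm wide, z = 16 to 42 mm; neck 30 mm wide, z = 5 to 16; black T-foot 90 x 44 mm, z = 0 to 5, tapered at the leading end, with a notch in the middle of each side.
- short_pack: the shorter pack: same cross-section and heights, but its body is only 66 mm long, its rib 34 mm; to be left alone. Origin: centre of its underside, x along its length. The two packs may lie in either of two places to the right of the charger.
- rail: the rail on the charger, a fixed grey wedge 220 mm wide, 217 deep, 34 to 159 high, whose face rises 30 degrees away from the robot. Origin: on the steel running plate, where the long pack's origin is when home. x: straight up the slope, the sliding direction; y: left across; z: square out of the face. A home pack has the same axes. An end stop lies 1.5 mm beyond home.
- rail_mouth (a point): lower end of the rail channel, on its centre line, 45 mm below home, at the height of the lips' underside (7 mm over the plate); axes of the rail. Two side walls 48 mm apart with lips 34 mm apart run from here 92 mm up-slope, 68 mm wide outside; flared cheeks reach 20 mm further down. The foot passes with about 2 mm play each way and can enter only here.
- rail_start (a point): point on the running plate 110 mm down-slope of home, axes of the rail. With its origin here the pack stands on the bare plate just below the mouth, ready to be slid up; if let go it would slide back down. Two sprung rollers at home ride on the foot's sides and drop into its notches: passing takes about 6 to 12 N, pulling out 10 to 20 N.
- keeper_arm (a joint): angle (rad) of the keeper, a black cranked arm 14 mm high that swings in the plane of the sloping face. 0: shut (stop), lying across the rail just below a home pack, blocking the way in. Grows as it swings down-slope and to the left (clockwise seen from above). 1.57: beside the plate, clear of it; 1.75: fully open (stop). Light friction holds it anywhere (1 N at the post).
- keeper_post (a point): top of the keeper's upright grip post, on its axis; 15 mm diameter, square to the sloping face, from 13 to 51 mm above it. When shut it lies 93 mm down-slope of home and 6 mm to the right of the centre line; relative to the pivot (-30, -66) mm in the rail's x, y. Site axes turn with the arm; at 0 they are the rail's.
- keeper_pivot (a point): on the keeper's pivot axis (square to the face), 51 mm above the face; 63 mm down-slope of home and 60 mm left of the centre line.
- pack_lead (a point): middle of the long pack's leading end face, 45 mm ahead of its origin and 8.5 mm above its underside, axes of the pack; brass contacts here. This end goes up the rail first.
There are look-alikes about, which are no part of the job. What is shaped like the long_pack but green or purple is not meant.

How it is judged:
By the outcome, as a careful person would: the job done as asked, in the order asked, and still so for the second after the job is handed in, with the robot touching nothing.
It also fails if it takes over 72 s, if anything falls off the work surface, if the arm or the gripper's body presses on something with over 40 N, if the wrist force passes 120 N, or if a joint passes its speed limit or range.

## Working session

There is one attempt and no reset: what is moved stays moved. The work goes in short steps, Python scripts to look and compute and a shell command to move; the robot and the scene stay as the last step left them, time stands still between calls to the robot, and variables do not carry over. Pictures are saved under pics/ and viewed, and the job is handed in when it is done.

```bash
ls; mkdir -p pics
python3 - <<'E'
from bench import ctrl
import cv2, numpy as np
for n in ("top","side"):
    p,d=ctrl.camera(n); cv2.imwrite(f"pics/{n}0.png",p[:,:,::-1]); np.savez(f"{n}0.npz",p=p,d=d)
    c=ctrl.calibration(n); print(n,c["fov_y"],c["cx"],c["cy"]); print(np.round(c["camera_from_world"],4).tolist()); print((d>0).mean(), d.max())
o=ctrl.get_obs(); print({k:np.round(v,4).tolist() for k,v in o.items()}, ctrl.tips_ahead)
E
```

```text
pics
top 51.72517586928254 327.8265491352019 193.06012189519186
[[0.0042, -1.0, -0.0009, -0.0843], [-0.9886, -0.004, -0.1502, 0.5472], [0.1502, 0.0015, -0.9887, 0.9074], [0.0, 0.0, 0.0, 1.0]]
0.9959375 1.9745402
side 42.31115978452881 333.8146298912293 191.3214143690209
[[0.9993, -0.028, 0.0243, -0.5251], [0.011, -0.4006, -0.9162, 0.0434], [0.0354, 0.9158, -0.4001, 1.3209], [0.0, 0.0, 0.0, 1.0]]
0.99584765625 2.9219565
{'time_s': 0.1, 'q': [1.1007, 0.1815, 1.6079, 0.0, 1.3538, -0.2063], 'dq': [0.0002, -0.0024, -0.0026, -0.0013, -0.0005, 0.0005], 'joint_efforts': [0.0003, -44.5888, -35.2232, -0.0005, 0.0043, 0.0], 'eef_pos': [0.1497, 0.5547, 0.2555], 'eef_rot': [0.0003, 0.7939, 0.608, -0.0007], 'wrist_force': [-0.3927, 0.5323, -0.6401], 'torque': [0.0263, -0.0316, 0.008], 'opening': 1.0021} 0.025
```

View pics/top0.png

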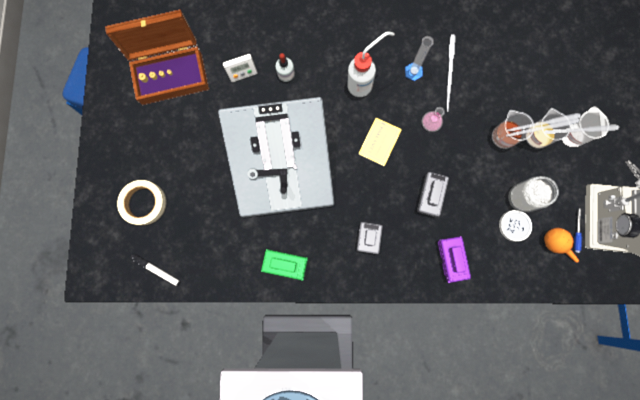

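View pics/side0.png

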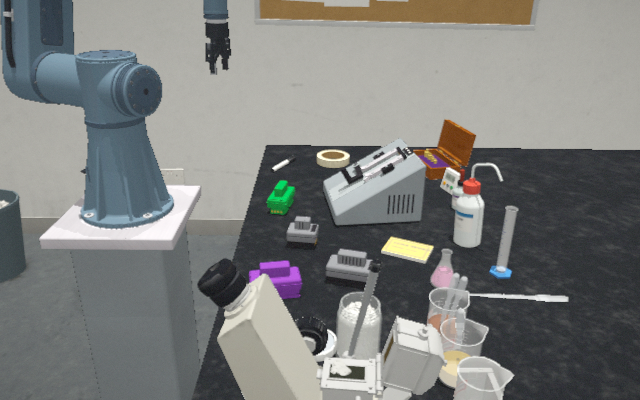

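```bash
cat > h.py <<'E'
import numpy as np, cv2
from bench import ctrl
def cal(n):
    c=ctrl.calibration(n); f=200/np.tan(np.radians(c["fov_y"])/2); return f,c["cx"],c["cy"],np.array(c["camera_from_world"])
def cloud(n,d):
    f,cx,cy,T=cal(n); v,u=np.mgrid[:400,:640]
    P=np.stack([(u-cx)/f*d,(v-cy)/f*d,d],-1); return (P-T[:3,3])@T[:3,:3]
def ray(n,u,v):
    f,cx,cy,T=cal(n); R=T[:3,:3]; return -R.T@T[:3,3], R.T@np.array([(u-cx)/f,(v-cy)/f,1])
def onplane(n,u,v,p0,nn):
    o,r=ray(n,u,v); return o+r*(np.dot(nn,np.array(p0)-o)/np.dot(nn,r))
def proj(n,P):
    f,cx,cy,T=cal(n); q=np.atleast_2d(P)@T[:3,:3].T+T[:3,3]; return np.c_[cx+f*q[:,0]/q[:,2],cy+f*q[:,1]/q[:,2]]
def crop(n,p,u0,v0,u1,v1,s,name):
    c=cv2.resize(p[v0:v1,u0:u1,::-1],None,fx=s,fy=s,interpolation=cv2.INTER_CUBIC); cv2.imwrite("pics/"+name,c)
E
python3 - <<'E'
from h import *
z=np.load("top0.npz");p,d=z["p"],z["d"];W=cloud("top",d)
crop("top",p,210,85,350,225,4,"rail0.png"); crop("top",p,350,160,470,260,5,"packs0.png")
print("table z",[W[v,u].round(3).tolist() for u,v in((300,270),(400,210),(450,220))])
f=W[120:205,240:320].reshape(-1,3)
# face plane ransac-ish
m=(W[...,2]>.03)&(W[...,2]<.17); m[:95]=0;m[220:]=0;m[:,:215]=0;m[:,335:]=0
Q=W[m]
nx=None
for k in range(15):
    c=Q.mean(0);n=np.linalg.svd(Q-c,full_matrices=False)[2][2]; n*=np.sign(n[2]); r=(Q-c)@n; Q=Q[abs(r)<max(.003,1.5*r.std())]
print("face",c,n,np.degrees(np.arccos(n[2])),len(Q), r.std(), np.degrees(np.arctan2(-n[1],-n[0])))
for nm,(u0,v0,u1,v1) in dict(long=(412,165,452,222),short=(352,215,388,258)).items():
    w=W[v0:v1,u0:u1]
    for lo,hi in((.035,.048),(.058,.075)):
        q=w[(w[...,2]>lo)&(w[...,2]<hi)]
        rc=cv2.minAreaRect(q[:,:2].astype(np.float32)*1000); print(nm,len(q),q[:,2].mean().round(4),rc, q.mean(0).round(4))
E
```

```text
table z [[0.373, -0.021, 0.041], [0.514, -0.254, -0.001], [0.49, -0.373, 0.0]]
face [0.61421215 0.02628696 0.09454201] [-0.49534093 -0.06554484  0.8662224 ] 29.977418655406083 8275 0.0013632154921326845 7.537741789990767
long 612 0.0411 ((546.8314819335938, -324.36761474609375), (50.330322265625, 95.93628692626953), 74.94551086425781) [ 0.5438 -0.3209  0.0411]
long 247 0.0644 ((546.5574340820312, -323.7362060546875), (22.43820571899414, 55.81461715698242), 76.12455749511719) [ 0.5461 -0.3233  0.0644]
short 478 0.0411 ((445.26531982421875, -175.66653442382812), (50.415287017822266, 65.51498413085938), 82.14930725097656) [ 0.4447 -0.1747  0.0411]
short 154 0.0644 ((445.4368591308594, -175.693115234375), (22.297367095947266, 33.265296936035156), 88.57810974121094) [ 0.4453 -0.1754  0.0644]
```

Run:
```python
from h import *
p=np.load("side0.npz")["p"]
crop("side",p,310,130,440,230,5,"rails0.png");crop("side",p,280,200,390,290,5,"packss0.png")
```

```text
(no output)
```

View pics/rail0.png

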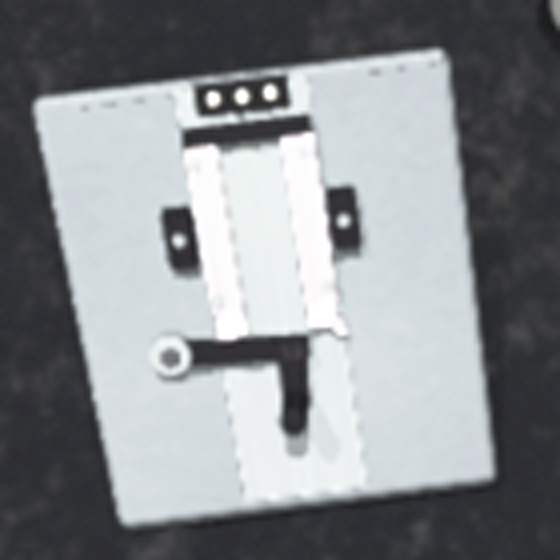

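View pics/packs0.png

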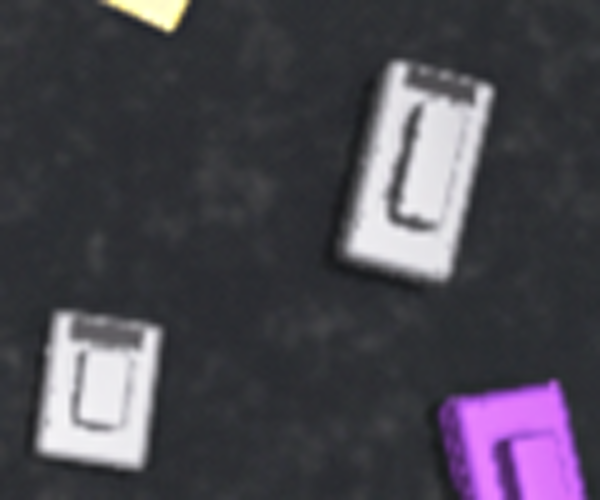

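View pics/rails0.png

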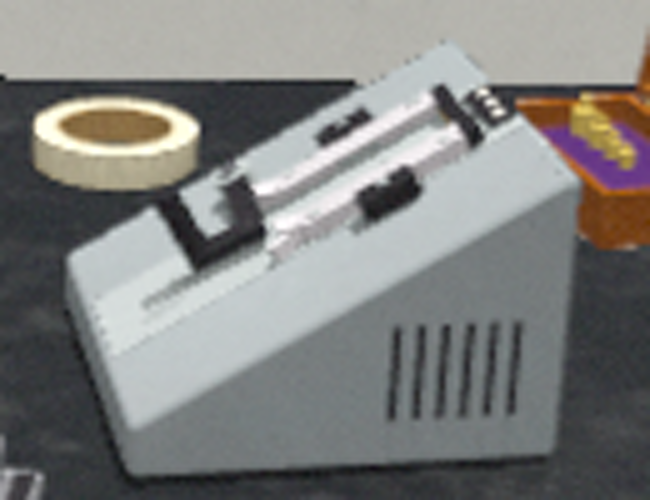

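Run:
```python
from h import *
z=np.load("top0.npz");p,d=z["p"],z["d"];W=cloud("top",d)
c=np.array([0.61421215,0.02628696,0.09454201]);n=np.array([-0.49534093,-0.06554484,0.8662224])
m=(W[...,2]>.02)&(W[...,2]<.17); m[:92]=0;m[222:]=0;m[:,:212]=0;m[:,338:]=0
g=p.mean(-1)
Q=W[m];h=(Q-c)@n
print(np.histogram(h,np.arange(-.01,.07,.002)))
# refit on outer sheet: use |h|<2mm
for k in range(6):
    S=Q[abs((Q-c)@n)<.002]; c=S.mean(0); n=np.linalg.svd(S-c,full_matrices=False)[2][2]; n*=np.sign(n[2])
print(c,n,np.degrees(np.arccos(n[2])))
x=np.array([-n[0],-n[1],0]);x/=np.linalg.norm(x);x=x*np.sqrt(n[0]**2+n[1]**2)*0+np.array([0,0,1])-n*n[2];x/=np.linalg.norm(x);y=np.cross(n,x)
r=cv2.minAreaRect(np.c_[(S-c)@x,(S-c)@y].astype(np.float32)*1000);print(r, np.degrees(np.arctan2(x[1],x[0])))
H=(W-c)@n; im=np.zeros((400,640,3),np.uint8)
hm=np.clip((H+.01)/.07*255,0,255).astype(np.uint8); hm=cv2.applyColorMap(hm,cv2.COLORMAP_JET)
cv2.imwrite("pics/hm.png",cv2.resize(hm[85:225,210:350],None,fx=4,fy=4,interpolation=cv2.INTER_NEAREST))
np.savez("face.npz",c=c,n=n,x=x,y=y)
```

```text
(array([   6,   34,  121,  992, 3538, 3431,  989,  120,   31,  149,  466,
        421,  316,  115,   18,    5,    3,    1,    3,    4,    2,    2,
          2,    3,    3,    1,    1,    2,    3,    9,   13,   11,    3,
          0,    0,    0,    0,    0,    0]), array([-0.01 , -0.008, -0.006, -0.004, -0.002,  0.   ,  0.002,  0.004,
        0.006,  0.008,  0.01 ,  0.012,  0.014,  0.016,  0.018,  0.02 ,
        0.022,  0.024,  0.026,  0.028,  0.03 ,  0.032,  0.034,  0.036,
        0.038,  0.04 ,  0.042,  0.044,  0.046,  0.048,  0.05 ,  0.052,
        0.054,  0.056,  0.058,  0.06 ,  0.062,  0.064,  0.066,  0.068]))
[0.6142581  0.02588283 0.09451182] [-0.49525514 -0.06571268  0.86625873] 29.97325167119589
((-1.5982437133789062, 1.6249847412109375), (217.818359375, 246.88925170898438), 89.89273071289062) 7.558114698389012
```

View pics/hm.png

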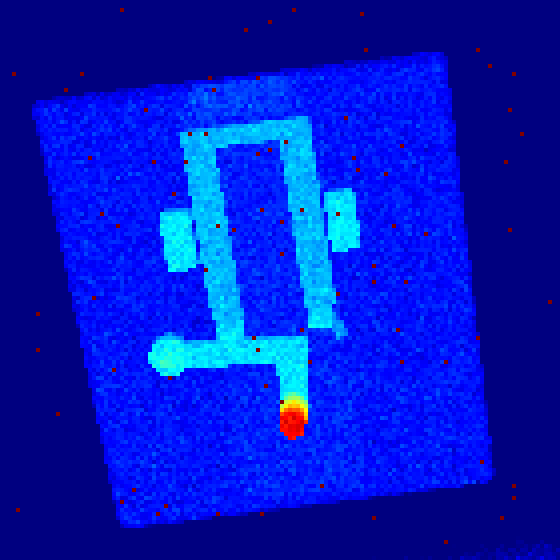

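Run:
```python
from h import *
z=np.load("top0.npz");p,d=z["p"],z["d"];W=cloud("top",d)
F=np.load("face.npz");c,n,x,y=[F[k] for k in "cnxy"]
B=np.stack([x,y,n])
L=(W-c)@B.T*1000
h=L[...,2]; r=np.zeros((400,640),bool); r[92:222,212:338]=1
post=r&(h>47)&(h<56); k,lab,st,ce=cv2.connectedComponentsWithStats(post.astype(np.uint8)); i=1+st[1:,4].argmax()
P=L[lab==i]; print("post top",P.mean(0),np.ptp(P,0),len(P))
pu=ce[i]; 
# sides of lips: for strips in x
lip=r&(h>6)&(h<13)
Q=L[lip]
for xx in range(-40,75,10):
    q=Q[abs(Q[:,0]-xx)<5]; q=q[abs(q[:,1])<60]; 
    print(xx,len(q), np.sort(q[:,1])[[2,-3]].round(1) if len(q)>6 else '', np.median(q[:,2]) if len(q) else '')
for nm,(u0,v0,u1,v1) in dict(pivot=(150,335,187,378),rolL=(160,205,195,272),rolR=(325,185,360,252),stop=(182,115,310,145)).items():
    s=np.zeros_like(r); s[85+v0//4:85+v1//4,210+u0//4:210+u1//4]=1
    q=L[s&(h>7)&(h<25)];print(nm,((q.max(0)+q.min(0))/2).round(1),q.mean(0).round(1),np.ptp(q,0).round(1))
for yy in (-30,-25,25,30):
    q=Q[(abs(Q[:,1]-yy)<4)&(abs(Q[:,0])<90)]; print(yy,np.sort(q[:,0])[[1,3,-4,-2]].round(1))
```

```text
post top [-55.41130543  -2.14200789  51.47251311] [14.46932638 13.0884219   6.52880917] 36
-40 5  12.739900882980189
-30 19 [-7.9 38.9] 12.549516472900823
-20 52 [-33.7  49.1] 11.127560721027148
-10 30 [-29.8  57.8] 11.35631226956926
0 57 [-31.5  34. ] 11.305586365482887
10 65 [-30.6  34.6] 10.985342372880035
20 60 [-31.5  34.5] 11.07494506934451
30 72 [-42.  49.] 11.080344631376665
40 75 [-37.8  49.3] 11.218176023724443
50 71 [-45.7  40.8] 11.550631907432557
60 77 [-43.8  47.7] 11.22217433955458
70 66 [-30.6  35. ] 11.283488475598112
pivot [-20.2  63.2  14.5] [-19.5  61.9  16. ] [21.6 19.2 13.7]
rolL [41.9 45.7 12.5] [43.7 45.8 14.5] [31.9 16.4 10.7]
rolR [ 42.2 -40.6  12.7] [ 42.4 -41.9  14.3] [32.  19.  10.7]
stop [92.3  2.  11.8] [93.7 -2.1 11.5] [12.8 65.5  7.4]
-30 [-21.7 -19.7  88.3  89.8]
-25 [-12.8  -8.1  88.3  88.3]
25 [-20.8 -18.1  86.3  88.2]
30 [-29.  -25.7  88.3  88.9]
```

Run:
```python
from h import *
z=np.load("top0.npz");p,d=z["p"],z["d"];W=cloud("top",d)
F=np.load("face.npz");c,n,x,y=[F[k] for k in "cnxy"];B=np.stack([x,y,n])
L=(W-c)@B.T*1000
r=np.zeros((400,640),bool); r[92:222,212:338]=1
def med(x0,x1,y0,y1):
    q=L[r&(L[...,0]>x0)&(L[...,0]<x1)&(L[...,1]>y0)&(L[...,1]<y1)&(abs(L[...,2])<6)];return np.median(q[:,2]).round(2),len(q)
print("plate",med(-105,-70,-22,25),med(0,60,-8,12),"face",med(-100,80,-100,-60),med(-100,80,70,100))
hm=c+B.T@np.array([.041,.0022,0.000]); R=B.T
print("home",hm)
def rp(a): return hm+(np.array(a,float)/1000)@B
pts=dict(post=[-93,-6,51],piv=[-63,60,18],m1=[-45,34,11],m2=[-45,-34,11],m3=[47,-34,11],m4=[47,34,11],st=[-110,0,0],r1=[0,44,12],r2=[0,-44,12],pb=[-93,-6,13])
for nm in("top","side"):
    q=np.load(nm+"0.npz")["p"].copy()
    b=(210,85,350,225) if nm=="top" else (310,130,450,230)
    im=cv2.resize(q[b[1]:b[3],b[0]:b[2],::-1],None,fx=5,fy=5,interpolation=cv2.INTER_CUBIC)
    for k,a in pts.items():
        u=(proj(nm,rp(a))[0]-b[:2]+.5)*5; cv2.circle(im,tuple(int(t) for t in u),4,(0,0,255),1); 
    im=im[:600]; cv2.imwrite(f"pics/ov_{nm}.png",im)
```

```text
plate (np.float64(0.7), 269) (np.float64(0.77), 245) face (np.float64(-0.17), 1414) (np.float64(-0.04), 1059)
home [0.64917677 0.03273527 0.11499524]
```

View pics/ov_top.png

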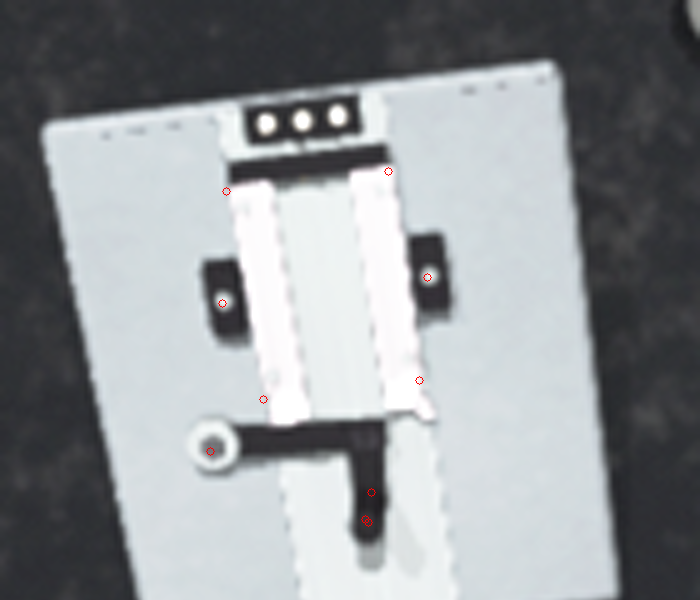

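View pics/ov_side.png

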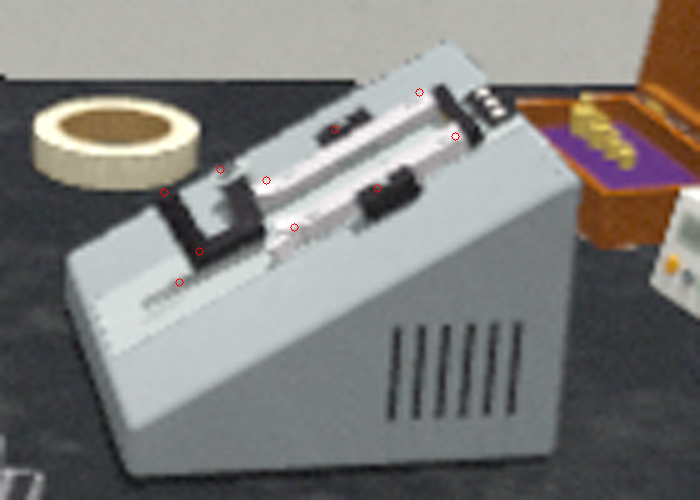

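```bash
cat >> h.py <<'E'
from scipy.spatial.transform import Rotation as Ro
_F=np.load("face.npz");B=np.stack([_F["x"],_F["y"],_F["n"]])  # rows: rail axes
HOME=_F["c"]+np.array([.0415,.0018,.0007])@B
def rp(a): return HOME+(np.array(a,float)/1000)@B   # rail mm -> world
def rl(P): return (np.array(P)-HOME)@B.T*1000
RT0=np.stack([B[1],B[0],-B[2]],1)  # tool x=rail y, y=rail x, z=-n
def pose():
    o=ctrl.get_obs(); q=o["eef_rot"]; return np.array(o["eef_pos"]),Ro.from_quat([q[1],q[2],q[3],q[0]])
def plan(P,R,N=None,vmax=.045,wmax=7.5,start=None):
    p,r=start or pose(); R=Ro.from_matrix(R) if not isinstance(R,Ro) else R
    w=(r.inv()*R).as_rotvec(); D=r.inv().apply(np.array(P)-p)
    N0=max(np.degrees(np.linalg.norm(w))/wmax,np.linalg.norm(D)/vmax,1); N=N or int(np.ceil(N0))
    for _ in range(3):
        M=sum(Ro.from_rotvec(w/N*k).as_matrix() for k in range(N)); s=np.linalg.solve(M,D)
        if np.linalg.norm(s)>vmax+.004: N=N+2
        else: break
    print("N",N,"row",np.round(np.r_[s,w/N],4).tolist()); 
def st():
    p,r=pose();o=ctrl.get_obs();print("t",o["time_s"],"p",p.round(4),"rail",rl(p).round(1),"q",np.round(o["q"],2),"F",np.round(o["wrist_force"],1),"op",round(o["opening"],3))
    print("angle to RT0 deg",np.degrees((Ro.from_matrix(RT0).inv()*r).as_rotvec()).round(1))
E
python3 - <<'E'
from h import *
st(); print(RT0.round(3)); print("post",rp([-93,-6,51]))
plan(rp([-93,-6,120]),RT0)
E
```

```text
t 0.1 p [0.1497 0.5547 0.2555] rail [-299.8  583.5  334.1] q [ 1.1   0.18  1.61  0.    1.35 -0.21] F [-0.4  0.5 -0.6] op 1.002
angle to RT0 deg [29.6 -6.  22.1]
[[-0.132  0.859  0.495]
 [ 0.991  0.114  0.066]
 [ 0.     0.5   -0.866]]
post [0.54498111 0.01245403 0.11356822]
N 15 row [-0.0348, 0.0254, 0.0114, -0.0345, 0.007, -0.0257]
```

```bash
python3 -m pendant '[[[-0.035,0.025,0.011,-0.0345,0.007,-0.0257,-1],[-0.035,0.025,0.011,-0.0345,0.007,-0.0257,-1],[-0.035,0.025,0.011,-0.0345,0.007,-0.0257,-1],[-0.035,0.025,0.011,-0.0345,0.007,-0.0257,-1],[-0.035,0.025,0.011,-0.0345,0.007,-0.0257,-1],[-0.035,0.025,0.011,-0.0345,0.007,-0.0257,-1],[-0.035,0.025,0.011,-0.0345,0.007,-0.0257,-1],[-0.035,0.025,0.011,-0.0345,0.007,-0.0257,-1]]]'
python3 - <<'E'
from h import *
st(); plan(rp([-93,-6,110]),RT0)
E
```

```text
time_s: 0.9
eef_pos: [0.3074, 0.2439, 0.1883]
eef_rot: [0.093, 0.719, 0.681, 0.106]
wrist_force: [0.5, 0.6, 0.1]
opening: 1.001
t 0.9 p [0.3074 0.2439 0.1883] rail [-233.3  254.6  218.2] q [ 0.45 -0.34  2.26 -0.14  0.97 -1.  ] F [0.5 0.6 0.1] op 1.001
angle to RT0 deg [13.7 -2.7 10.2]
N 8 row [-0.0303, 0.0225, 0.0118, -0.0298, 0.006, -0.0224]
```

```bash
python3 -m pendant '[[[-0.0303,0.0225,0.0118,-0.03,0.006,-0.0224,-1],[-0.0303,0.0225,0.0118,-0.03,0.006,-0.0224,-1],[-0.0303,0.0225,0.0118,-0.03,0.006,-0.0224,-1],[-0.0303,0.0225,0.0118,-0.03,0.006,-0.0224,-1],[-0.0303,0.0225,0.0118,-0.03,0.006,-0.0224,-1],[-0.0303,0.0225,0.0118,-0.03,0.006,-0.0224,-1],[-0.0303,0.0225,0.0118,-0.03,0.006,-0.0224,-1],[-0.0303,0.0225,0.0118,-0.03,0.006,-0.0224,-1],[0,0,0,0,0,0,0]]]'
python3 - <<'E'
from h import *
st(); plan(rp([-93,-6,47]),RT0)
p,d=ctrl.camera("top");crop("top",p,180,60,380,210,4,"t1.png")
p,d=ctrl.camera("side");crop("side",p,280,60,460,220,4,"s1.png")
E
```

```text
time_s: 1.8
eef_pos: [0.5179, 0.0057, 0.1652]
eef_rot: [0.172, 0.639, 0.724, 0.195]
wrist_force: [0.4, 0.4, -0.6]
opening: 0.854
t 1.8 p [0.5179 0.0057 0.1652] rail [-91.2  -9.1 109.5] q [-0.36 -0.12  2.21  0.41  0.62 -2.34] F [ 0.4  0.4 -0.6] op 0.854
angle to RT0 deg [-0.1 -0.2  0.3]
N 2 row [0.0016, -0.0009, 0.0313, 0.001, 0.0017, -0.0026]
```

View pics/s1.png

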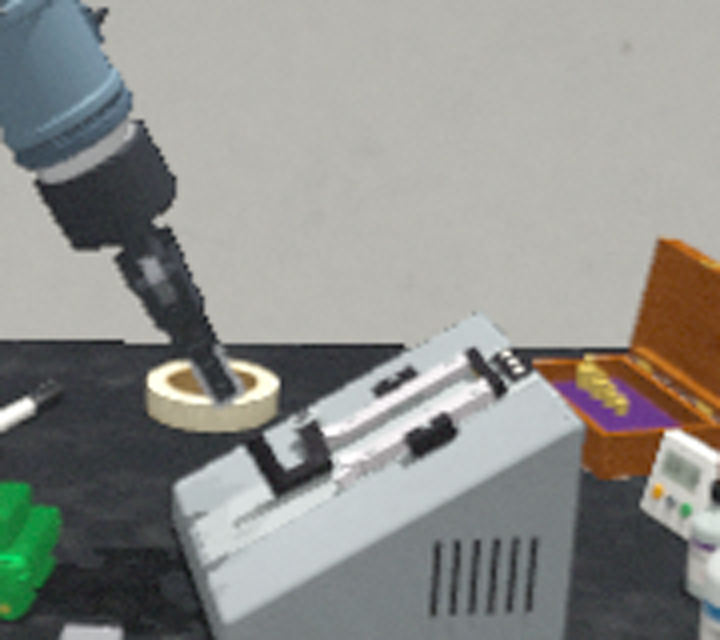

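View pics/t1.png

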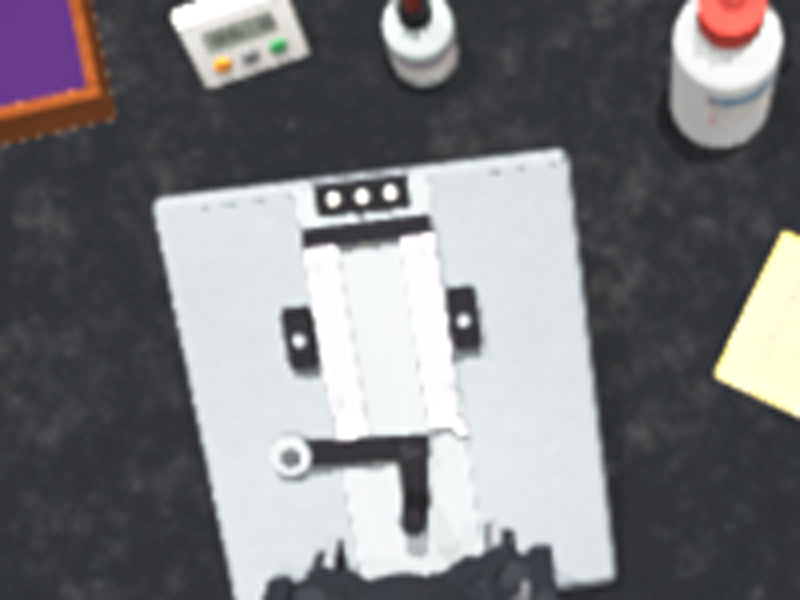

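```bash
python3 -m pendant '[[[0.001,-0.0006,0.021,0,0.001,-0.002,0],[0.001,-0.0006,0.021,0,0.001,-0.002,0],[0.001,-0.0006,0.020,0,0.001,-0.002,0.3],[0,0,0,0,0,0,1],[0,0,0,0,0,0,1],[0,0,0,0,0,0,1],[0,0,0,0,0,0,1],[0,0,0,0,0,0,1]]]'
python3 - <<'E'
from h import *
st()
p,d=ctrl.camera("side");crop("side",p,280,60,460,220,4,"s2.png")
E
```

```text
time_s: 2.7
eef_pos: [0.5415, 0.0148, 0.1074]
eef_rot: [0.169, 0.636, 0.728, 0.192]
wrist_force: [10.5, -18.5, -29.7]
opening: 0.154
t 2.7 p [0.5415 0.0148 0.1074] rail [-98.8  -3.2  47.2] q [-0.31  0.07  2.17  0.49  0.47 -2.41] F [ 10.5 -18.5 -29.7] op 0.154
angle to RT0 deg [ 0.3 -0.  -0.2]
```

View pics/s2.png

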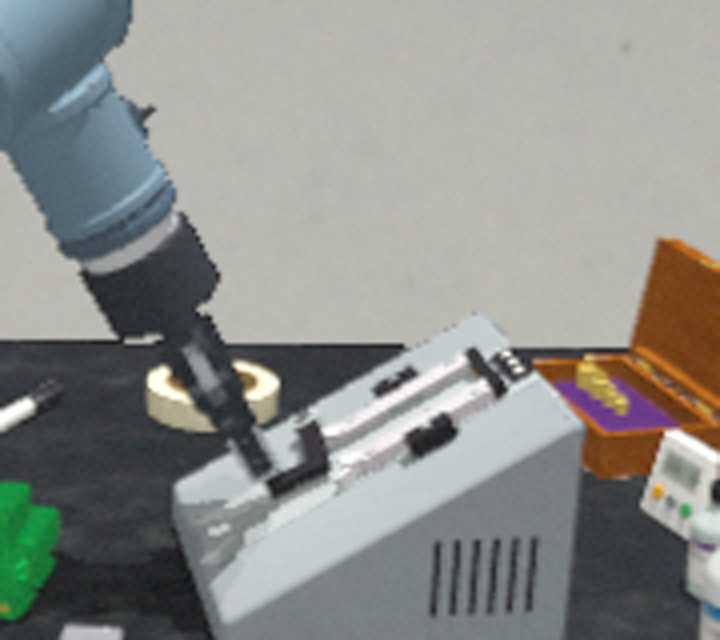

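```bash
python3 -m pendant '[[[0.0034,-0.0054,0,0,0,0.0873,1],[0.0034,-0.0054,0,0,0,0.0873,1],[0.0034,-0.0054,0,0,0,0.0873,1],[0.0034,-0.0054,0,0,0,0.0873,1],[0.0034,-0.0054,0,0,0,0.0873,1],[0.0034,-0.0054,0,0,0,0.0873,1],[0,0,0,0,0,0,1],[0,0,0,0,0,0,1]]]'
cat >> h.py <<'E'
def kp():
    p,r=pose();L=rl(p); v=L[:2]-[-63,60]; th=-114.44-np.degrees(np.arctan2(v[1],v[0])); print("rail",L.round(1),"rad",np.hypot(*v).round(1),"theta deg",(th%360).round(1)); F=B@ctrl.get_obs()["wrist_force"]; print("F rail",F.round(1))
E
python3 - <<'E'
from h import *
st();kp()
E
```

```text
time_s: 3.55
eef_pos: [0.5146, 0.0407, 0.094]
eef_rot: [0.111, 0.803, 0.539, 0.23]
wrist_force: [19.3, -3.6, -35.4]
opening: 0.154
t 3.55 p [0.5146 0.0407 0.094 ] rail [-125.7   26.    47.3] q [-0.27  0.04  2.24  0.5   0.42 -1.87] F [ 19.3  -3.6 -35.4] op 0.154
angle to RT0 deg [ 0.4  0.2 29.9]
rail [-125.7   26.    47.3] rad 71.3 theta deg 37.1
F rail [ -1.5  -6.1 -40. ]
```

```bash
python3 -m pendant '[[[0.0034,-0.0054,0.0003,0,0,0.0873,1],[0.0034,-0.0054,0.0003,0,0,0.0873,1],[0.0034,-0.0054,0.0003,0,0,0.0873,1],[0.0034,-0.0054,0.0003,0,0,0.0873,1],[0.0034,-0.0054,0.0003,0,0,0.0873,1],[0.0034,-0.0054,0.0003,0,0,0.0873,1],[0,0,0,0,0,0,1],[0,0,0,0,0,0,1]]]'
python3 - <<'E'
from h import *
st();kp()
E
```

```text
time_s: 4.35
eef_pos: [0.5033, 0.0758, 0.0896]
eef_rot: [0.049, 0.914, 0.313, 0.253]
wrist_force: [9.0, -1.6, -14.4]
opening: 0.155
t 4.35 p [0.5033 0.0758 0.0896] rail [-133.5   62.3   46.8] q [-0.18  0.04  2.26  0.44  0.37 -1.21] F [  9.   -1.6 -14.4] op 0.155
angle to RT0 deg [ 0.2  0.2 59.8]
rail [-133.5   62.3   46.8] rad 70.6 theta deg 67.4
F rail [  0.3  -2.7 -16.8]
```

```bash
python3 -m pendant '[[[0.0034,-0.0054,0.0002,0,0,0.0873,1],[0.0034,-0.0054,0.0002,0,0,0.0873,1],[0.0034,-0.0054,0.0002,0,0,0.0873,1],[0.0034,-0.0054,0.0002,0,0,0.0873,1],[0.0034,-0.0054,0.0002,0,0,0.0873,1],[0.0034,-0.0054,0,0,0,0.0873,1],[0.0032,-0.005,0,0,0,0.08,1],[0,0,0,0,0,0,1],[0,0,0,0,0,0,1]]]'
python3 - <<'E'
from h import *
st();kp()
p,d=ctrl.camera("side");crop("side",p,280,60,460,220,4,"s3.png")
p,d=ctrl.camera("top");crop("top",p,180,60,380,210,4,"t3.png")
E
```

```text
time_s: 5.25
eef_pos: [0.5104, 0.118, 0.0966]
eef_rot: [-0.028, 0.965, 0.027, 0.258]
wrist_force: [5.7, -2.2, -5.6]
opening: 0.154
t 5.25 p [0.5104 0.118  0.0966] rail [-119.1  103.2   46.5] q [-0.06  0.05  2.23  0.28  0.36 -0.35] F [ 5.7 -2.2 -5.6] op 0.154
angle to RT0 deg [ 0.1  0.2 94.4]
rail [-119.1  103.2   46.5] rad 70.8 theta deg 103.2
F rail [ 1.9 -2.9 -7.6]
```

View pics/t3.png

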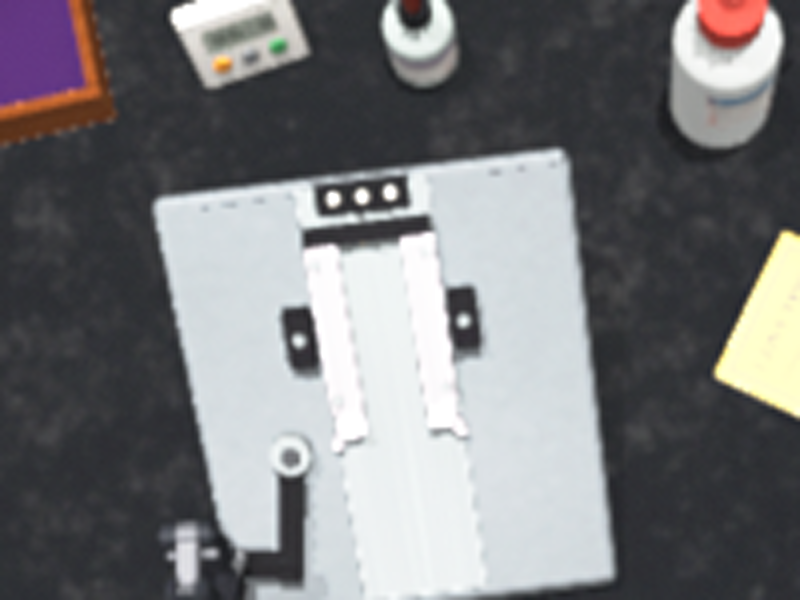

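```bash
python3 -m pendant '[[[0.0022,-0.0036,0,0,0,0.058,1],[0.0022,-0.0036,0,0,0,0.058,1],[0,0,0,0,0,0,1],[0,0,0,0,0,0,1]]]'
python3 - <<'E'
from h import *
st();kp()
E
```

```text
time_s: 5.75
eef_pos: [0.5115, 0.123, 0.0968]
eef_rot: [-0.041, 0.966, -0.028, 0.253]
wrist_force: [-2.0, -23.8, -7.1]
opening: 0.151
t 5.75 p [0.5115 0.123  0.0968] rail [-117.5  108.    45.8] q [-0.04  0.06  2.22  0.24  0.36 -0.18] F [ -2.  -23.8  -7.1] op 0.151
angle to RT0 deg [  0.2  -0.2 100.9]
rail [-117.5  108.    45.8] rad 72.6 theta deg 106.9
F rail [ -8.  -23.3  -3.6]
```

```bash
python3 -m pendant '[[[0,0,0,0,0,0,-1],[0,0,0,0,0,0,-1],[0,0,0,0,0,0,-1],[0,0,-0.02,0,0,0,-1],[0,0,-0.03,0,0,0,-1],[0,0,-0.03,0,0,0,-1],[0,0,-0.02,0,0,0,-1],[0,0,0,0,0,0,-1],[0,0,0,0,0,0,-1]]]'
cat >> h.py <<'E'
def down(yaw):
    a=np.radians(yaw); return np.array([[-np.sin(a),np.cos(a),0],[np.cos(a),np.sin(a),0],[0,0,-1.]])
E
python3 - <<'E'
from h import *
st();kp()
p,d=ctrl.camera("top");crop("top",p,180,60,380,210,4,"t4.png")
plan([.546,-.324,.17],down(-14.5))
plan([.546,-.324,.17],down(-14.5),N=20)
E
```

```text
time_s: 6.65
eef_pos: [0.4649, 0.1183, 0.1856]
eef_rot: [-0.043, 0.965, -0.029, 0.256]
wrist_force: [0.9, -0.1, -0.5]
opening: 1.0
t 6.65 p [0.4649 0.1183 0.1856] rail [-113.7  109.4  146.1] q [-0.06 -0.27  2.28  0.17  0.62 -0.12] F [ 0.9 -0.1 -0.5] op 1.0
angle to RT0 deg [1.00e-01 2.00e-01 1.01e+02]
rail [-113.7  109.4  146.1] rad 70.8 theta deg 109.8
F rail [ 0.5 -0.2 -0.9]
N 12 row [-0.0157, 0.0373, -0.0031, 0.0222, -0.0416, -0.112]
N 20 row [-0.01, 0.0222, -0.0019, 0.0133, -0.025, -0.0672]
```

View pics/t4.png

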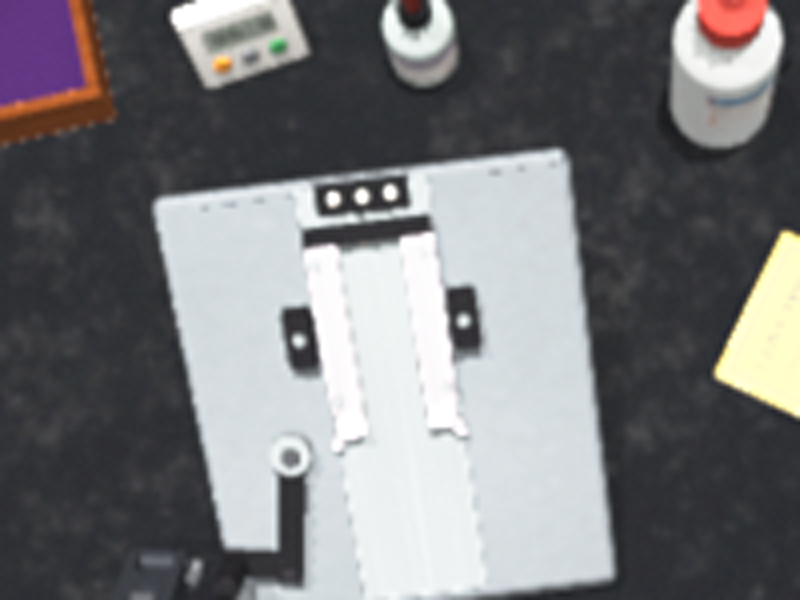

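```bash
python3 -m pendant '[[[-0.0157,0.0373,-0.0031,0.0222,-0.0416,-0.112,-1],[-0.0157,0.0373,-0.0031,0.0222,-0.0416,-0.112,-1],[-0.0157,0.0373,-0.0031,0.0222,-0.0416,-0.112,-1],[-0.0157,0.0373,-0.0031,0.0222,-0.0416,-0.112,-1],[-0.0157,0.0373,-0.0031,0.0222,-0.0416,-0.112,-1],[-0.0157,0.0373,-0.0031,0.0222,-0.0416,-0.112,-1],[-0.0157,0.0373,-0.0031,0.0222,-0.0416,-0.112,-1],[0,0,0,0,0,0,-1],[0,0,0,0,0,0,-1]]]'
python3 - <<'E'
from h import *
st()
plan([.546,-.324,.15],down(-14.5))
E
```

```text
time_s: 7.6
eef_pos: [0.43, -0.125, 0.1567]
eef_rot: [-0.022, 0.939, 0.317, 0.128]
wrist_force: [-0.2, 0.6, -0.1]
opening: 1.0
t 7.6 p [ 0.43   -0.125   0.1567] rail [-185.8 -127.2  154.3] q [-0.72 -0.09  2.13  0.29  1.03 -1.51] F [-0.2  0.6 -0.1] op 1.0
angle to RT0 deg [17.2 -3.8 61.2]
N 6 row [-0.0154, 0.0359, 0.0002, 0.0209, -0.0391, -0.1105]
```

```bash
python3 -m pendant '[[[-0.0154,0.0359,0,0.021,-0.039,-0.1105,-1],[-0.0154,0.0359,0,0.021,-0.039,-0.1105,-1],[-0.0154,0.0359,0,0.021,-0.039,-0.1105,-1],[-0.0154,0.0359,0,0.021,-0.039,-0.1105,-1],[-0.0154,0.0359,0,0.021,-0.039,-0.1105,-1],[-0.0154,0.0359,0,0.021,-0.039,-0.1105,-1],[0,0,0,0,0,0,-0.4],[0,0,0,0,0,0,-0.4],[0,0,0,0,0,0,-0.4]]]'
python3 - <<'E'
from h import *
st()
plan([.5465,-.324,.068],down(-14.5))
p,d=ctrl.camera("top");crop("top",p,350,120,500,240,5,"t5.png")
p,d=ctrl.camera("side");crop("side",p,270,150,410,270,5,"s5.png")
E
```

```text
time_s: 8.5
eef_pos: [0.5458, -0.3214, 0.1527]
eef_rot: [0.0, 0.79, 0.613, 0.0]
wrist_force: [-0.5, -0.0, 0.5]
opening: 0.699
t 8.5 p [ 0.5458 -0.3214  0.1527] rail [-110.8 -337.1  106.4] q [-0.72  0.41  1.54  0.    1.19 -2.04] F [-0.5 -0.   0.5] op 0.699
angle to RT0 deg [29.6 -5.7 21.4]
N 2 row [-0.0012, 0.0006, 0.0424, 0.0005, -0.0001, 0.0013]
```

View pics/s5.png

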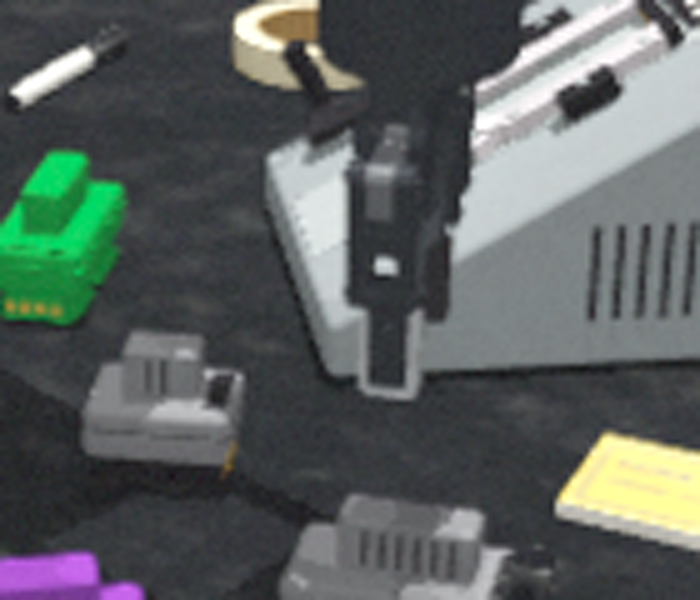

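View pics/t5.png

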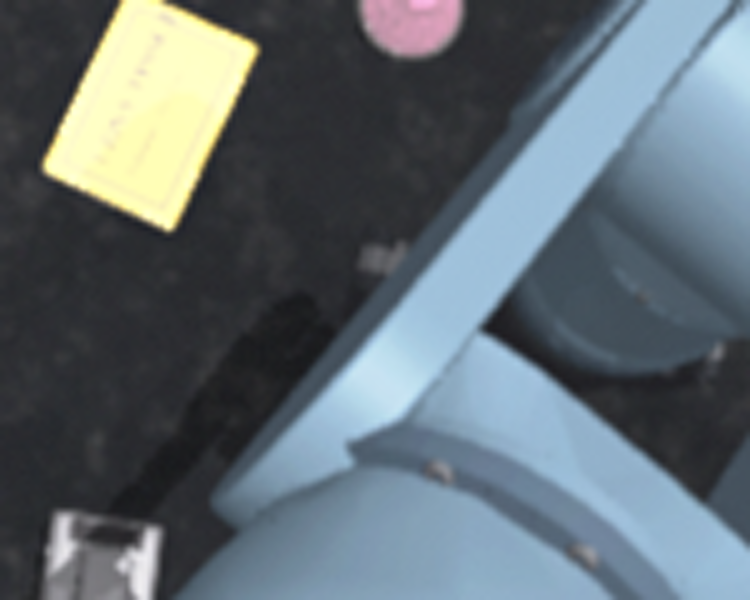

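```bash
python3 -m pendant '[[[-0.0024,0.0012,0.03,0.0005,0,0.0025,-0.4],[0,0,0.03,0,0,0,-0.4],[0,0,0.015,0,0,0,-0.4],[0,0,0.008,0,0,0,-0.4],[0,0,0,0,0,0,-0.4]]]'
python3 - <<'E'
from h import *
st()
plan([.5465,-.324,.068],down(-14.5))
p,d=ctrl.camera("side");crop("side",p,290,180,410,290,5,"s6.png")
E
```

```text
time_s: 9.1
eef_pos: [0.5469, -0.3258, 0.0701]
eef_rot: [0.001, 0.791, 0.612, 0.0]
wrist_force: [0.2, 0.8, 1.0]
opening: 0.703
t 9.1 p [ 0.5469 -0.3258  0.0701] rail [-151.6 -341.6   34.7] q [-0.72  0.53  1.56 -0.    1.05 -2.04] F [0.2 0.8 1. ] op 0.703
angle to RT0 deg [29.5 -5.8 21.5]
N 1 row [0.0017, -0.0008, 0.0021, 0.0011, 0.0008, -0.0001]
```

View pics/s6.png

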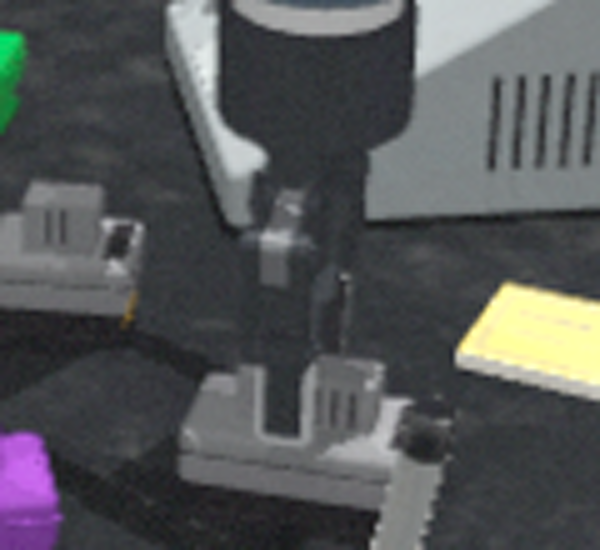

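```bash
python3 -m pendant '[[[0.001,0,0,0,0,0,0.2],[0,0,0,0,0,0,0.3],[0,0,0,0,0,0,0.3]]]'; python3 -c "
from h import *
st();print(ctrl.tips_ahead)"
```

```text
time_s: 9.45
eef_pos: [0.5482, -0.3257, 0.0717]
eef_rot: [0.002, 0.791, 0.612, 0.0]
wrist_force: [-0.3, 0.2, -0.5]
opening: 0.349
t 9.45 p [ 0.5482 -0.3257  0.0717] rail [-149.7 -341.7   35.4] q [-0.72  0.52  1.56 -0.    1.05 -2.04] F [-0.3  0.2 -0.5] op 0.349
angle to RT0 deg [29.4 -5.9 21.5]
0.025
```

```bash
python3 -m pendant '[[[0,-0.001,0.003,0,0,0,0.3],[0,0,0,0,0,0,1],[0,0,0,0,0,0,1],[0,0,0,0,0,0,1],[0,0,0,0,0,0,1]]]'; python3 -c "
from h import *
st()"
```

```text
time_s: 9.95
eef_pos: [0.5466, -0.325, 0.0676]
eef_rot: [0.001, 0.791, 0.612, 0.0]
wrist_force: [-0.9, 0.7, 0.5]
opening: 0.248
t 9.95 p [ 0.5466 -0.325   0.0676] rail [-153.1 -340.8   32.6] q [-0.72  0.53  1.56 -0.    1.05 -2.04] F [-0.9  0.7  0.5] op 0.248
angle to RT0 deg [29.5 -5.9 21.5]
```

```bash
python3 -m pendant '[[[0,0,-0.01,0,0,0,1],[0,0,-0.02,0,0,0,1],[0,0,-0.03,0,0,0,1],[0,0,-0.03,0,0,0,1],[0,0,-0.03,0,0,0,1],[0,0,-0.02,0,0,0,1],[0,0,0,0,0,0,1],[0,0,0,0,0,0,1]]]'; python3 -c "
from h import *
st();plan(rp([-130,0,130]),RT0);plan(rp([-130,0,130]),RT0,N=13); print(rp([-130,0,130]))
p,d=ctrl.camera('side');crop('side',p,260,100,420,240,5,'s7.png')"
```

```text
time_s: 10.75
eef_pos: [0.5462, -0.3247, 0.2075]
eef_rot: [0.001, 0.791, 0.612, 0.0]
wrist_force: [-1.0, 1.1, -1.9]
opening: 0.24
t 10.75 p [ 0.5462 -0.3247  0.2075] rail [ -83.4 -340.4  153.9] q [-0.72  0.35  1.49 -0.    1.29 -2.04] F [-1.   1.1 -1.9] op 0.24
angle to RT0 deg [29.5 -5.9 21.5]
N 8 row [0.0408, -0.0139, 0.0031, -0.0643, 0.0128, -0.0469]
N 13 row [0.0252, -0.0084, 0.0019, -0.0396, 0.0079, -0.0289]
[0.47329366 0.0089948  0.16351762]
```

View pics/s7.png

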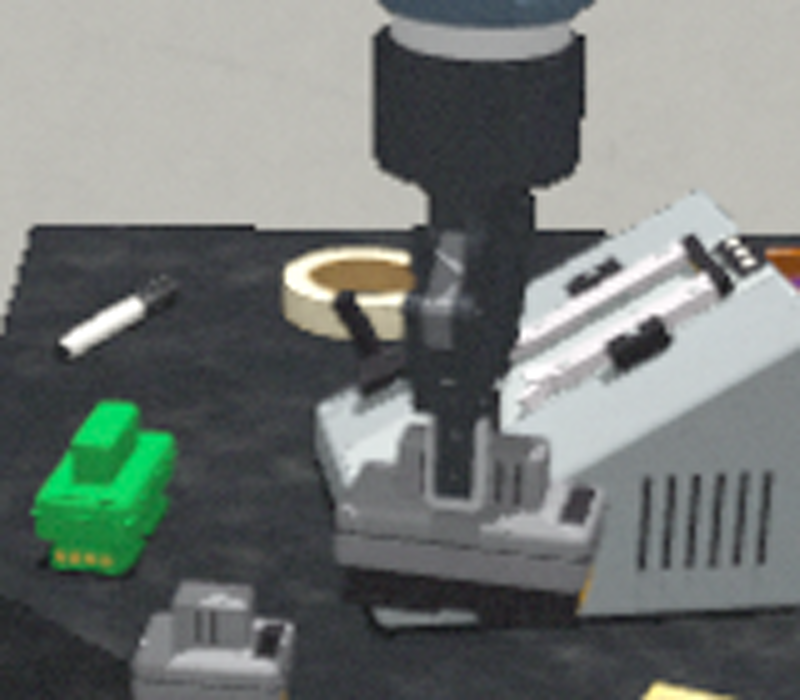

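```bash
python3 -m pendant '[[[0.0252,-0.0084,0.0019,-0.0396,0.0079,-0.0289,1],[0.0252,-0.0084,0.0019,-0.0396,0.0079,-0.0289,1],[0.0252,-0.0084,0.0019,-0.0396,0.0079,-0.0289,1],[0.0252,-0.0084,0.0019,-0.0396,0.0079,-0.0289,1],[0.0252,-0.0084,0.0019,-0.0396,0.0079,-0.0289,1],[0.0252,-0.0084,0.0019,-0.0396,0.0079,-0.0289,1],[0.0252,-0.0084,0.0019,-0.0396,0.0079,-0.0289,1],[0.0252,-0.0084,0.0019,-0.0396,0.0079,-0.0289,1],[0.0252,-0.0084,0.0019,-0.0396,0.0079,-0.0289,1],[0.0252,-0.0084,0.0019,-0.0396,0.0079,-0.0289,1]]]';python3 -m pendant '[[[0.0252,-0.0084,0.0019,-0.0396,0.0079,-0.0289,1],[0.0252,-0.0084,0.0019,-0.0396,0.0079,-0.0289,1],[0.0252,-0.0084,0.0019,-0.0396,0.0079,-0.0289,1],[0,0,0,0,0,0,1],[0,0,0,0,0,0,1],[0,0,0,0,0,0,1]]]'
python3 - <<'E'
from h import *
st();plan(rp([-120,0,76]),RT0)
p,d=ctrl.camera('side');crop('side',p,280,80,440,230,5,'s8.png');np.savez("s8.npz",p=p,d=d)
p,d=ctrl.camera('top');crop('top',p,200,85,350,235,4,'t8.png')
E
```

```text
time_s: 11.8
eef_pos: [0.4971, -0.0637, 0.176]
eef_rot: [0.131, 0.678, 0.707, 0.151]
wrist_force: [-0.7, 0.2, -2.3]
opening: 0.244
time_s: 12.4
eef_pos: [0.4732, 0.0083, 0.1631]
eef_rot: [0.17, 0.637, 0.726, 0.194]
wrist_force: [-0.1, -0.8, -2.3]
opening: 0.239
t 12.4 p [0.4732 0.0083 0.1631] rail [-130.3   -0.7  129.7] q [-0.4  -0.24  2.31  0.43  0.66 -2.39] F [-0.1 -0.8 -2.3] op 0.239
angle to RT0 deg [ 0. -0.  0.]
N 2 row [0.0003, 0.0052, 0.0269, -0.0001, 0.0002, -0.0002]
```

View pics/s8.png

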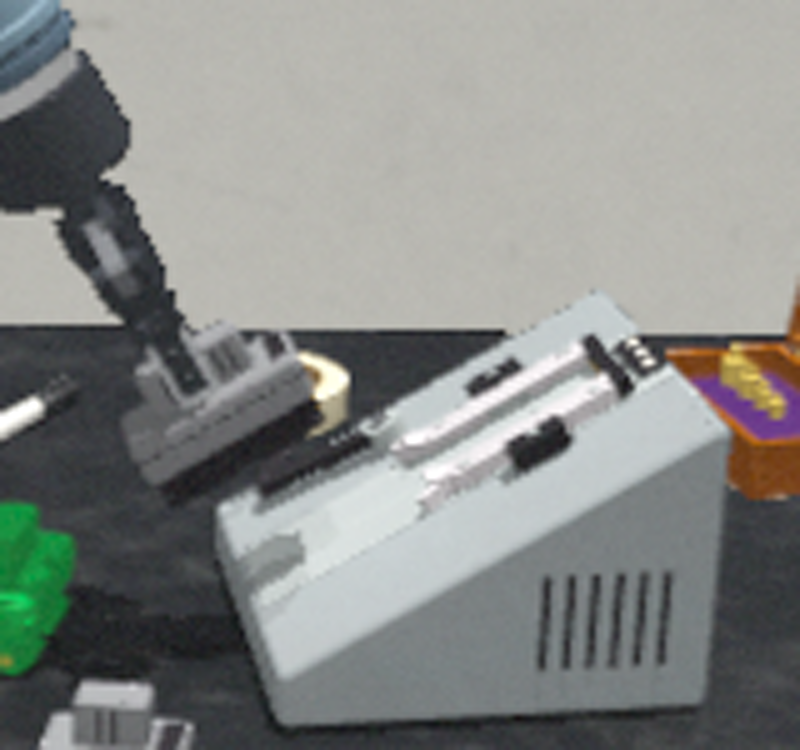

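View pics/t8.png

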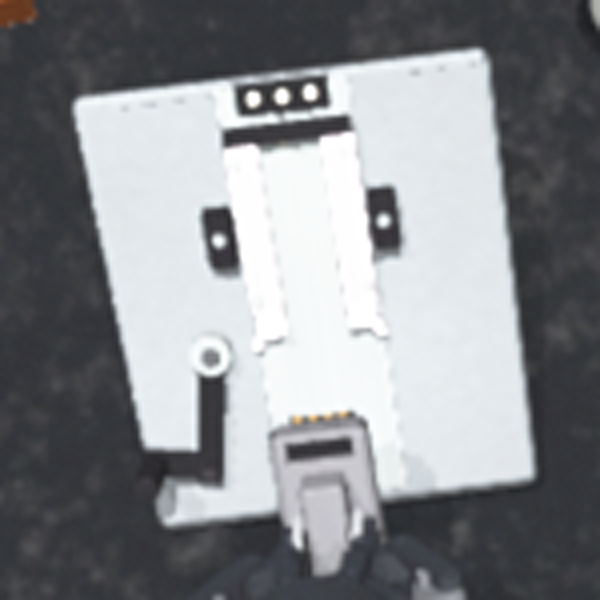

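Run:
```python
from h import *
p,d=ctrl.camera('top'); L=rl(cloud('top',d))
r=np.zeros((400,640),bool); r[180:235,255:310]=1
# TCP z 129.7 -> underside ~62 -> body top ~104, rib top ~127
for lo,hi in((99,108),(123,131)):
    q=L[r&(L[...,2]>lo)&(L[...,2]<hi)&(abs(L[...,1])<45)&(L[...,0]>-160)]
    print(len(q),q.mean(0).round(1),q.min(0).round(1),q.max(0).round(1))
    for x0 in range(-140,-75,8):
        s=q[abs(q[:,0]-x0)<4]
        if len(s)>5: print(x0,len(s),s[:,1].min().round(1),s[:,1].max().round(1),((s[:,1].min()+s[:,1].max())/2).round(1))
```

```text
398 [-100.3   -1.6  104.8] [-145.4  -25.    99. ] [-80.5  24.8 108. ]
-132 8 -24.4 22.6 -0.9
-124 35 -25.0 24.8 -0.1
-116 46 -24.4 24.8 0.2
-108 44 -24.8 23.8 -0.5
-100 82 -25.0 24.4 -0.3
-92 80 -24.0 24.7 0.4
-84 99 -24.4 24.1 -0.2
239 [-1.217e+02  1.000e-01  1.281e+02] [-147.9  -24.   123.4] [-100.4   22.4  131. ]
-140 26 -3.4 10.6 3.6
-132 35 -24.0 10.0 -7.0
-124 64 -23.3 22.4 -0.5
-116 42 -11.2 11.5 0.2
-108 43 -11.5 10.1 -0.7
-100 20 -8.8 7.0 -0.9
```

```bash
python3 -m pendant '[[[0.0004,0.004,0.02,0,0,0,1],[0.0004,0.004,0.02,0,0,0,1],[0,0.0024,0.015,0,0,0,1],[0,0,0.003,0,0,0,1],[0,0,0,0,0,0,1],[0,0,0,0,0,0,1]]]'
python3 - <<'E'
from h import *
st();kp();plan(rp([-120,0,69]),RT0)
p,d=ctrl.camera('side');crop('side',p,290,130,410,230,6,'s9.png')
E
```

```text
time_s: 13.15
eef_pos: [0.5105, 0.0144, 0.1186]
eef_rot: [0.171, 0.637, 0.727, 0.195]
wrist_force: [0.1, 0.5, -2.5]
opening: 0.248
t 13.15 p [0.5105 0.0144 0.1186] rail [-119.9    0.5   72.3] q [-0.34 -0.03  2.25  0.49  0.5  -2.43] F [ 0.1  0.5 -2.5] op 0.248
angle to RT0 deg [-0. -0. -0.]
rail [-119.9    0.5   72.3] rad 82.3 theta deg 19.3
F rail [-1.1  0.5 -2.2]
N 1 row [-0.0005, -0.0001, 0.0033, 0.0005, 0.0001, 0.0]
```

View pics/s9.png

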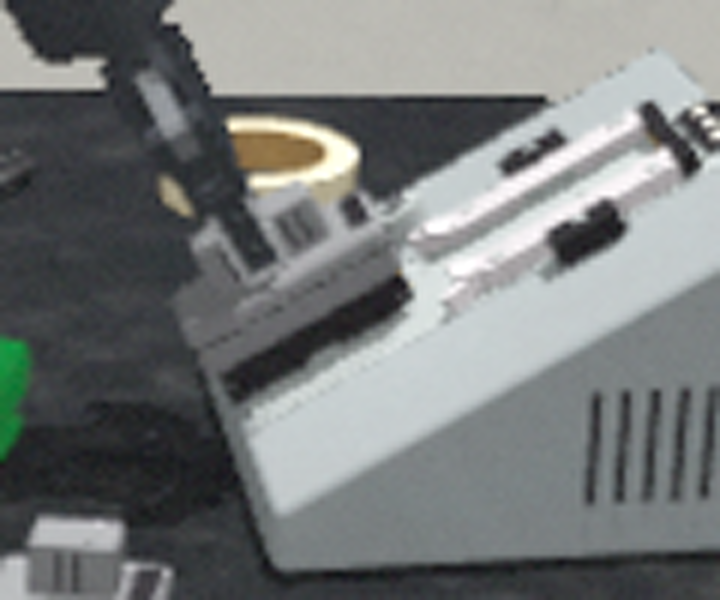

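Just above the plate and parallel to it. Lower in small steps to find contact.

```bash
python3 -m pendant '[[[-0.0005,0,0.002,0,0,0,1],[0,0,0.001,0,0,0,1],[0,0,0,0,0,0,1]]]'; python3 -c "
from h import *
st();kp()"; python3 -m pendant '[[[0,0,0.001,0,0,0,1],[0,0,0,0,0,0,1]]]'; python3 -c "
from h import *
st();kp()"
```

```text
time_s: 13.5
eef_pos: [0.5121, 0.0143, 0.1158]
eef_rot: [0.171, 0.636, 0.727, 0.195]
wrist_force: [0.5, 0.1, -2.1]
opening: 0.244
t 13.5 p [0.5121 0.0143 0.1158] rail [-1.199e+02  1.000e-01  6.910e+01] q [-0.34 -0.02  2.25  0.5   0.49 -2.44] F [ 0.5  0.1 -2.1] op 0.244
angle to RT0 deg [-0. -0. -0.]
rail [-1.199e+02  1.000e-01  6.910e+01] rad 82.6 theta deg 19.1
F rail [-0.6  0.1 -2.1]
time_s: 13.7
eef_pos: [0.5126, 0.0144, 0.1147]
eef_rot: [0.17, 0.636, 0.727, 0.195]
wrist_force: [-0.3, 0.5, -2.8]
opening: 0.245
t 13.7 p [0.5126 0.0144 0.1147] rail [-120.1    0.2   67.9] q [-0.34 -0.02  2.25  0.5   0.49 -2.44] F [-0.3  0.5 -2.8] op 0.245
angle to RT0 deg [-0.  0. -0.]
rail [-120.1    0.2   67.9] rad 82.6 theta deg 19.2
F rail [-1.6  0.6 -2.3]
```

```bash
python3 -m pendant '[[[0,0,0.001,0,0,0,1],[0,0,0,0,0,0,1]]]'; python3 -c "
from h import *
st();kp()"; python3 -m pendant '[[[0,0,0.001,0,0,0,1],[0,0,0,0,0,0,1]]]'; python3 -c "
from h import *
st();kp()"
```

```text
time_s: 13.9
eef_pos: [0.5131, 0.0145, 0.1138]
eef_rot: [0.17, 0.636, 0.727, 0.195]
wrist_force: [-0.2, 1.2, -1.8]
opening: 0.245
t 13.9 p [0.5131 0.0145 0.1138] rail [-120.1    0.2   66.8] q [-0.34 -0.01  2.24  0.51  0.49 -2.44] F [-0.2  1.2 -1.8] op 0.245
angle to RT0 deg [-0.  0. -0.]
rail [-120.1    0.2   66.8] rad 82.7 theta deg 19.2
F rail [-0.9  1.2 -1.6]
time_s: 14.1
eef_pos: [0.5132, 0.0147, 0.1133]
eef_rot: [0.17, 0.636, 0.727, 0.195]
wrist_force: [-13.1, -0.2, 11.9]
opening: 0.244
t 14.1 p [0.5132 0.0147 0.1133] rail [-120.1    0.4   66.3] q [-0.34 -0.01  2.24  0.51  0.49 -2.44] F [-13.1  -0.2  11.9] op 0.244
angle to RT0 deg [-0.   0.  -0.1]
rail [-120.1    0.4   66.3] rad 82.6 theta deg 19.3
F rail [-5.3  1.5 16.8]
```

```bash
python3 -m pendant '[[[0,0,-0.001,0,0,0,1],[0,0.008,0,0,0,0,1],[0,0.008,0,0,0,0,1],[0,0.008,0,0,0,0,1],[0,0.008,0,0,0,0,1],[0,0.008,0,0,0,0,1],[0,0,0,0,0,0,1]]]'; python3 -c "
from h import *
st();kp()
p,d=ctrl.camera('top');crop('top',p,200,85,350,235,4,'t10.png')
p,d=ctrl.camera('side');crop('side',p,290,130,410,230,6,'s10.png')"
```

```text
time_s: 14.8
eef_pos: [0.549, 0.0189, 0.1349]
eef_rot: [0.171, 0.636, 0.727, 0.195]
wrist_force: [-0.3, 0.3, -2.3]
opening: 0.241
t 14.8 p [0.549  0.0189 0.1349] rail [-78.2  -0.1  67.1] q [-0.3   0.02  2.15  0.43  0.52 -2.33] F [-0.3  0.3 -2.3] op 0.241
angle to RT0 deg [-0.1 -0.  -0. ]
rail [-78.2  -0.1  67.1] rad 62.0 theta deg 349.7
F rail [-1.3  0.3 -1.8]
```

View pics/s10.png

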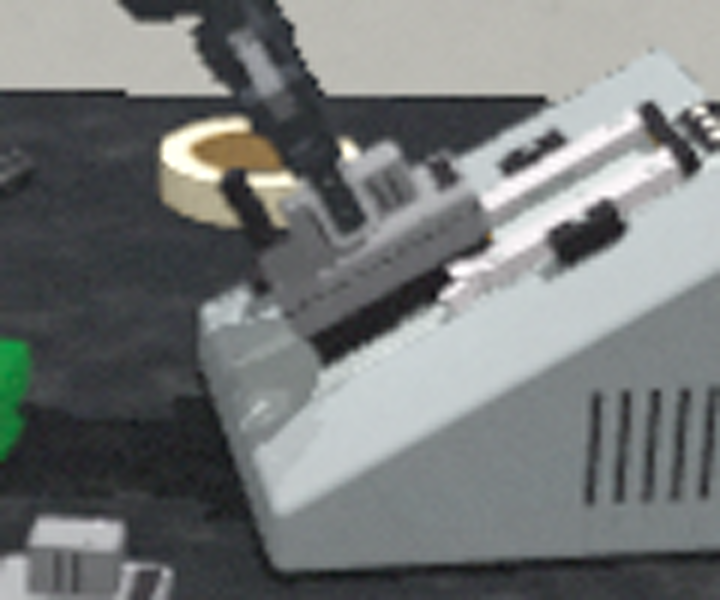

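View pics/t10.png

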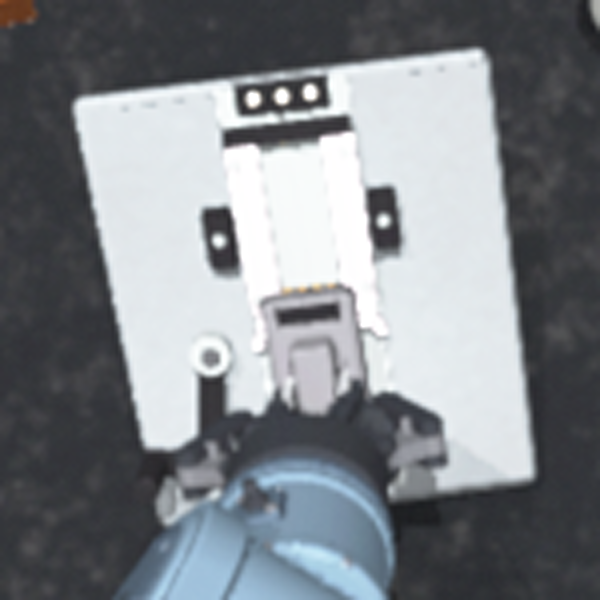

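```bash
python3 -m pendant '[[[0,0.008,0,0,0,0,1],[0,0.008,0,0,0,0,1],[0,0.008,0,0,0,0,1],[0,0.008,0,0,0,0,1],[0,0,0,0,0,0,1]]]'; python3 -c "
from h import *
st();kp()"; python3 -m pendant '[[[0,0.006,0,0,0,0,1],[0,0.006,0,0,0,0,1],[0,0.006,0,0,0,0,1],[0,0,0,0,0,0,1]]]'; python3 -c "
from h import *
st();kp()"
```

```text
time_s: 15.4
eef_pos: [0.5762, 0.0226, 0.1508]
eef_rot: [0.171, 0.636, 0.727, 0.195]
wrist_force: [-0.6, -0.0, -2.3]
opening: 0.244
t 15.4 p [0.5762 0.0226 0.1508] rail [-46.4  -0.1  67.2] q [-0.27  0.05  2.08  0.38  0.55 -2.25] F [-0.6 -0.  -2.3] op 0.244
angle to RT0 deg [-0.1 -0.  -0. ]
rail [-46.4  -0.1  67.2] rad 62.3 theta deg 320.1
F rail [-1.6  0.  -1.7]
time_s: 15.8
eef_pos: [0.5873, 0.0247, 0.1569]
eef_rot: [0.168, 0.637, 0.728, 0.192]
wrist_force: [-20.3, -6.2, 7.6]
opening: 0.241
t 15.8 p [0.5873 0.0247 0.1569] rail [-33.6   0.5  66.7] q [-0.26  0.07  2.04  0.35  0.58 -2.21] F [-20.3  -6.2   7.6] op 0.241
angle to RT0 deg [ 0.4  0.1 -0.1]
rail [-33.6   0.5  66.7] rad 66.3 theta deg 309.3
F rail [-14.3  -3.5  17.1]
```

```bash
python3 -m pendant '[[[0,0.004,0,0,0,0,1],[0,0.004,0,0,0,0,1],[0,0,0,0,0,0,1]]]'; python3 -c "
from h import *
st();kp()"
```

```text
time_s: 16.1
eef_pos: [0.5949, 0.0253, 0.1613]
eef_rot: [0.169, 0.637, 0.727, 0.193]
wrist_force: [-8.1, -3.6, -0.6]
opening: 0.245
t 16.1 p [0.5949 0.0253 0.1613] rail [-24.8   0.2  66.8] q [-0.25  0.08  2.02  0.34  0.58 -2.2 ] F [-8.1 -3.6 -0.6] op 0.245
angle to RT0 deg [ 0.3  0.  -0. ]
rail [-24.8   0.2  66.8] rad 70.9 theta deg 303.0
F rail [-7.7 -2.5  3.7]
```

```bash
python3 -m pendant '[[[0,0.004,0,0,0,0,1],[0,0.004,0,0,0,0,1],[0,0.004,0,0,0,0,1],[0,0,0,0,0,0,1]]]'; python3 -c "
from h import *
kp()";  python3 -m pendant '[[[0,0.003,0,0,0,0,1],[0,0.003,0,0,0,0,1],[0,0,0,0,0,0,1]]]'; python3 -c "
from h import *
kp()"
```

```text
time_s: 16.5
eef_pos: [0.6064, 0.0267, 0.168]
eef_rot: [0.169, 0.637, 0.727, 0.194]
wrist_force: [-4.6, -2.2, -0.0]
opening: 0.245
rail [-11.4   0.1  66.8] rad 79.0 theta deg 294.8
F rail [-4.2 -1.5  2.4]
time_s: 16.8
eef_pos: [0.613, 0.0274, 0.1721]
eef_rot: [0.171, 0.637, 0.726, 0.195]
wrist_force: [2.7, 0.1, -1.3]
opening: 0.242
rail [-3.6 -0.1 67. ] rad 84.5 theta deg 290.9
F rail [ 1.7 -0.2 -2.5]
```

```bash
for i in 1; do python3 -m pendant '[[[0,0.0015,0,0,0,0,1],[0,0,0,0,0,0,1]]]'; python3 -c "
from h import *
kp()"; done; python3 -m pendant '[[[0,0.0015,0,0,0,0,1],[0,0,0,0,0,0,1]]]'; python3 -c "
from h import *
kp()"; python3 -m pendant '[[[0,0.0015,0,0,0,0,1],[0,0,0,0,0,0,1]]]'; python3 -c "
from h import *
kp()"
```

```text
time_s: 17.0
eef_pos: [0.6148, 0.0277, 0.1732]
eef_rot: [0.171, 0.636, 0.726, 0.195]
wrist_force: [3.7, -0.7, -1.3]
opening: 0.242
rail [-1.6 -0.1 67.1] rad 85.9 theta deg 289.9
F rail [ 2.4 -1.2 -2.9]
time_s: 17.2
eef_pos: [0.6155, 0.0281, 0.1735]
eef_rot: [0.171, 0.636, 0.727, 0.195]
wrist_force: [2.0, -0.3, -1.1]
opening: 0.247
rail [-0.7  0.2 67. ] rad 86.3 theta deg 289.4
F rail [ 1.1 -0.5 -1.9]
time_s: 17.4
eef_pos: [0.6161, 0.0282, 0.1736]
eef_rot: [0.17, 0.636, 0.727, 0.194]
wrist_force: [-0.7, -2.6, -2.5]
opening: 0.244
rail [-0.2  0.3 66.7] rad 86.7 theta deg 289.1
F rail [-2.1 -2.5 -1.6]
```

```bash
python3 -m pendant '[[[0,0.0015,0,0,0,0,1],[0,0,0,0,0,0,1]]]'; python3 -c "
from h import *
kp()"; python3 -m pendant '[[[0,0.0015,0,0,0,0,1],[0,0,0,0,0,0,1]]]'; python3 -c "
from h import *
kp()
p,d=ctrl.camera('top');crop('top',p,200,85,350,235,4,'t11.png')
p,d=ctrl.camera('side');crop('side',p,310,110,430,210,6,'s11.png')"
```

```text
time_s: 17.6
eef_pos: [0.6164, 0.0284, 0.1737]
eef_rot: [0.169, 0.637, 0.727, 0.194]
wrist_force: [-8.6, -4.3, 1.1]
opening: 0.241
rail [ 0.2  0.4 66.7] rad 86.9 theta deg 288.9
F rail [-7.4 -3.1  5.5]
time_s: 17.8
eef_pos: [0.6166, 0.0285, 0.1739]
eef_rot: [0.168, 0.636, 0.728, 0.193]
wrist_force: [-16.0, -5.7, 4.9]
opening: 0.245
rail [ 0.5  0.5 66.7] rad 87.0 theta deg 288.7
F rail [-11.9  -3.5  12.6]
```

View pics/s11.png

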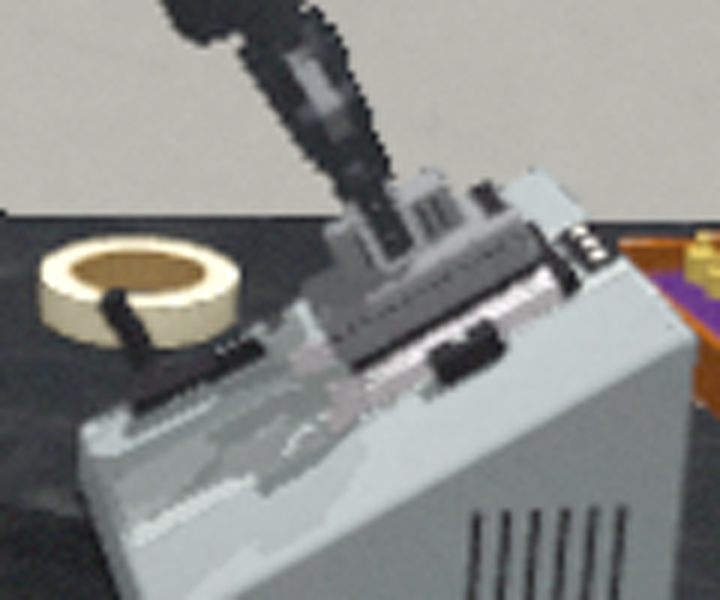

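View pics/t11.png

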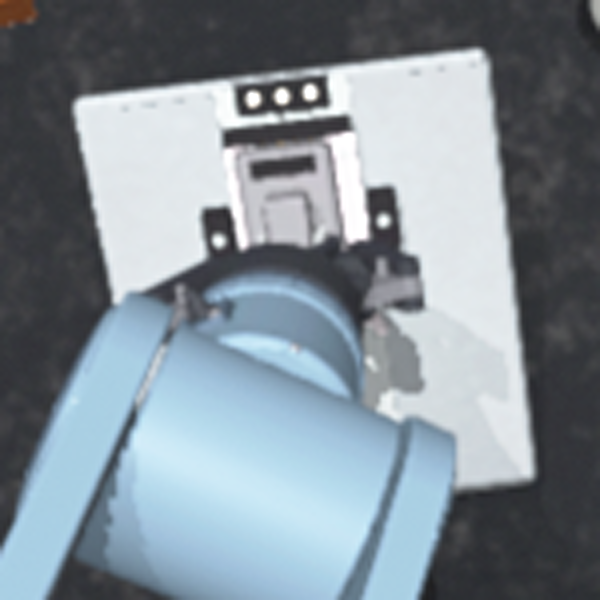

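```bash
python3 -m pendant '[[[0,-0.002,0,0,0,0,1],[0,-0.002,0,0,0,0,1],[0,-0.001,0,0,0,0,1],[0,0,0,0,0,0,1]]]'; python3 -c "
from h import *
kp()"; python3 -m pendant '[[[0,0,0,0,0,0,0.3],[0,0,0,0,0,0,0],[0,0,0,0,0,0,-0.3],[0,0,0,0,0,0,-0.3],[0,0,-0.02,0,0,0,-0.3],[0,0,-0.03,0,0,0,-0.3],[0,0,-0.03,0,0,0,-0.3],[0,0,-0.02,0,0,0,-0.3],[0,0,0,0,0,0,-0.3],[0,0,0,0,0,0,-0.3]]]'; python3 -c "
from h import *
st();kp()
p,d=ctrl.camera('side');crop('side',p,310,80,430,200,5,'s12.png')"
```

```text
time_s: 18.3
eef_pos: [0.6153, 0.028, 0.1736]
eef_rot: [0.171, 0.636, 0.726, 0.195]
wrist_force: [1.6, -0.4, -2.4]
opening: 0.241
rail [-0.8  0.1 67.2] rad 86.3 theta deg 289.5
F rail [ 0.1 -0.6 -2.9]
time_s: 19.3
eef_pos: [0.5654, 0.0214, 0.2598]
eef_rot: [0.171, 0.636, 0.727, 0.195]
wrist_force: [0.6, 0.4, -0.0]
opening: 0.649
t 19.3 p [0.5654 0.0214 0.2598] rail [-1.40e+00  1.00e-01  1.67e+02] q [-0.28 -0.15  2.02  0.28  0.81 -2.13] F [ 0.6  0.4 -0. ] op 0.649
angle to RT0 deg [-0.1 -0.  -0. ]
rail [-1.40e+00  1.00e-01  1.67e+02] rad 85.9 theta deg 289.7
F rail [ 0.5  0.3 -0.3]
```

View pics/s12.png

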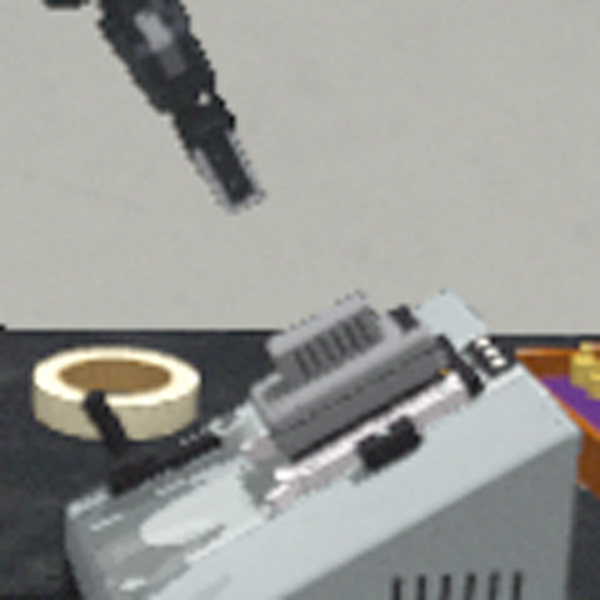

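```bash
python3 -c "
from h import *
R=Ro.from_matrix(RT0)*Ro.from_rotvec([0,0,np.radians(100.)])
plan(rp([-118,107,110]),R,wmax=6.5)"
```

```text
N 16 row [-0.0008, -0.0112, 0.0035, -0.0, 0.0, 0.1091]
```

```bash
python3 -m pendant '[[[-0.0008,-0.0112,0.0035,0,0,0.109,-0.3],[-0.0008,-0.0112,0.0035,0,0,0.109,-0.3],[-0.0008,-0.0112,0.0035,0,0,0.109,-0.3],[-0.0008,-0.0112,0.0035,0,0,0.109,-0.3],[-0.0008,-0.0112,0.0035,0,0,0.109,-0.3],[-0.0008,-0.0112,0.0035,0,0,0.109,-0.3],[-0.0008,-0.0112,0.0035,0,0,0.109,-0.3],[-0.0008,-0.0112,0.0035,0,0,0.109,-0.3],[-0.0008,-0.0112,0.0035,0,0,0.109,-0.3],[-0.0008,-0.0112,0.0035,0,0,0.109,-0.3]]]'; python3 -m pendant '[[[-0.0008,-0.0112,0.0035,0,0,0.109,-0.3],[-0.0008,-0.0112,0.0035,0,0,0.109,-0.3],[-0.0008,-0.0112,0.0035,0,0,0.109,-0.3],[-0.0008,-0.0112,0.0035,0,0,0.109,-0.3],[-0.0008,-0.0112,0.0035,0,0,0.109,-0.3],[-0.0008,-0.0112,0.0035,0,0,0.109,-0.3],[0,0,0,0,0,0,-0.3],[0,0,0,0,0,0,-0.3],[0,0,0,0,0,0,-0.3]]]'
python3 - <<'E'
from h import *
st()
R=Ro.from_matrix(RT0)*Ro.from_rotvec([0,0,np.radians(100.)])
plan(rp([-118,107,46]),R)
p,d=ctrl.camera('top');crop('top',p,200,85,350,235,4,'t13.png')
L=rl(cloud('top',d)); 
q=L[(L[...,2]>36)&(L[...,2]<48)&(abs(L[...,1])<35)&(abs(L[...,0])<70)]; print("body",len(q),q.min(0).round(1),q.max(0).round(1),np.percentile(q[:,0],[1,99]).round(1))
q=L[(L[...,2]>60)&(L[...,2]<70)&(abs(L[...,1])<35)&(abs(L[...,0])<70)]; print("rib",len(q),q.min(0).round(1),q.max(0).round(1),q.mean(0).round(1))
E
```

```text
time_s: 20.35
eef_pos: [0.4921, 0.0561, 0.1785]
eef_rot: [0.044, 0.922, 0.289, 0.254]
wrist_force: [0.8, 0.7, 0.3]
opening: 0.652
time_s: 21.25
eef_pos: [0.4793, 0.1178, 0.1529]
eef_rot: [-0.039, 0.966, -0.019, 0.255]
wrist_force: [-0.1, 0.8, 0.3]
opening: 0.65
t 21.25 p [0.4793 0.1178 0.1529] rail [-117.7  107.   110.6] q [-0.06 -0.16  2.27  0.19  0.52 -0.16] F [-0.1  0.8  0.3] op 0.65
angle to RT0 deg [ 0.  -0.  99.8]
N 2 row [-0.0001, 0.0, 0.0323, 0.0, 0.0003, 0.0018]
body 756 [-49.3 -24.6  36. ] [47.8 26.1 47.1] [-46.6  46.9]
rib 296 [-28.6 -10.7  60.3] [27.4 12.5 68.6] [ 0.3  0.6 64.7]
```

View pics/t13.png

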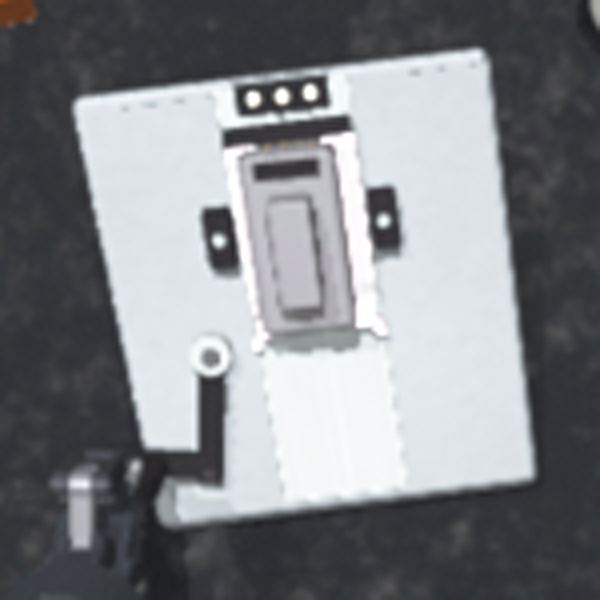

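```bash
python3 -m pendant '[[[0,0,0.025,0,0,0,-0.3],[0,0,0.025,0,0,0,-0.3],[0,0,0.0145,0,0,0,-0.3],[0,0,0,0,0,0,0.3],[0,0,0,0,0,0,1],[0,0,0,0,0,0,1],[0,0,0,0,0,0,1],[0,0,0,0,0,0,1]]]'
python3 - <<'E'
from h import *
st();kp()
E
```

```text
time_s: 22.1
eef_pos: [0.5105, 0.1222, 0.0976]
eef_rot: [-0.039, 0.966, -0.02, 0.255]
wrist_force: [-5.5, -2.9, 2.2]
opening: 0.155
t 22.1 p [0.5105 0.1222 0.0976] rail [-118.   107.3   47.1] q [-0.04  0.06  2.22  0.25  0.36 -0.21] F [-5.5 -2.9  2.2] op 0.155
angle to RT0 deg [ 0.  -0.  99.9]
rail [-118.   107.3   47.1] rad 72.6 theta deg 106.3
F rail [-3.9 -2.1  4.8]
```

```bash
python3 -m pendant '[[[-0.003,0.0056,0,0,0,-0.0873,1],[-0.003,0.0056,0,0,0,-0.0873,1],[-0.003,0.0056,0,0,0,-0.0873,1],[-0.003,0.0056,0,0,0,-0.0873,1],[-0.003,0.0056,0,0,0,-0.0873,1],[-0.003,0.0056,0,0,0,-0.0873,1],[0,0,0,0,0,0,1]]]'; python3 -c "
from h import *
st();kp()"
```

```text
time_s: 22.8
eef_pos: [0.5012, 0.0861, 0.0895]
eef_rot: [0.029, 0.938, 0.232, 0.257]
wrist_force: [-8.4, -3.0, 4.2]
opening: 0.154
t 22.8 p [0.5012 0.0861 0.0895] rail [-134.2   72.8   47. ] q [-0.15  0.04  2.26  0.4   0.36 -0.97] F [-8.4 -3.   4.2] op 0.154
angle to RT0 deg [-0.  -0.  69.8]
rail [-134.2   72.8   47. ] rad 72.4 theta deg 75.8
F rail [-5.5 -1.9  8. ]
```

```bash
python3 -m pendant '[[[-0.003,0.0056,-0.0002,0,0,-0.0873,1],[-0.003,0.0056,-0.0002,0,0,-0.0873,1],[-0.003,0.0056,-0.0002,0,0,-0.0873,1],[-0.003,0.0056,0,0,0,-0.0873,1],[-0.003,0.0056,0,0,0,-0.0873,1],[-0.003,0.0056,0,0,0,-0.0873,1],[0,0,0,0,0,0,1]]]'; python3 -c "
from h import *
st();kp()"
```

```text
time_s: 23.5
eef_pos: [0.5086, 0.0484, 0.0912]
eef_rot: [0.095, 0.846, 0.466, 0.241]
wrist_force: [-4.2, -7.4, -3.8]
opening: 0.156
t 23.5 p [0.5086 0.0484 0.0912] rail [-131.3   34.4   47.3] q [-0.25  0.04  2.26  0.5   0.4  -1.67] F [-4.2 -7.4 -3.8] op 0.156
angle to RT0 deg [-0.  -0.1 39.8]
rail [-131.3   34.4   47.3] rad 73.0 theta deg 45.0
F rail [-6.3 -6.8 -0.7]
```

```bash
python3 -m pendant '[[[-0.003,0.0056,0,0,0,-0.0873,1],[-0.003,0.0056,0,0,0,-0.0873,1],[-0.003,0.0056,0,0,0,-0.0873,1],[-0.003,0.0056,0,0,0,-0.0873,1],[-0.003,0.0056,0,0,0,-0.0873,1],[-0.003,0.0056,0,0,0,-0.0873,1],[0,0,0,0,0,0,1],[0,0,0,0,0,0,1]]]'; python3 -c "
from h import *
st();kp()"
```

```text
time_s: 24.3
eef_pos: [0.5319, 0.0186, 0.1024]
eef_rot: [0.156, 0.697, 0.668, 0.208]
wrist_force: [-0.9, -15.0, -6.3]
opening: 0.158
t 24.3 p [0.5319 0.0186 0.1024] rail [-109.1    1.9   47.4] q [-0.31  0.06  2.2   0.51  0.44 -2.25] F [ -0.9 -15.   -6.3] op 0.158
angle to RT0 deg [-0.1 -0.3  9.9]
rail [-109.1    1.9   47.4] rad 74.2 theta deg 13.9
F rail [ -5.6 -14.8  -4.1]
```

```bash
python3 -m pendant '[[[-0.0037,0.0054,0,0,0,-0.0873,1],[-0.0037,0.0054,0,0,0,-0.0873,1],[0,0,0,0,0,0,1],[0,0,0,0,0,0,1]]]'; python3 -c "
from h import *
st();kp()"
```

```text
time_s: 24.7
eef_pos: [0.5421, 0.0121, 0.1079]
eef_rot: [0.173, 0.636, 0.726, 0.194]
wrist_force: [6.3, -6.9, -7.6]
opening: 0.153
t 24.7 p [0.5421 0.0121 0.1079] rail [-98.3  -6.   47.5] q [-0.32  0.07  2.18  0.5   0.46 -2.43] F [ 6.3 -6.9 -7.6] op 0.153
angle to RT0 deg [-0.2 -0.2 -0.1]
rail [-98.3  -6.   47.5] rad 74.9 theta deg 3.7
F rail [ 0.8 -7.7 -9.2]
```

```bash
python3 -m pendant '[[[-0.0012,0.003,0,0,0,-0.03,1],[0,0,0,0,0,0,1]]]'; python3 -c "
from h import *
kp()";python3 -m pendant '[[[-0.0012,0.003,0,0,0,-0.03,1],[0,0,0,0,0,0,1]]]'; python3 -c "
from h import *
st();kp()"
```

```text
time_s: 24.9
eef_pos: [0.5438, 0.0113, 0.1086]
eef_rot: [0.175, 0.625, 0.736, 0.191]
wrist_force: [-1.4, -8.9, -5.2]
opening: 0.153
rail [-96.7  -7.   47.4] rad 75.0 theta deg 2.2
F rail [-4.8 -8.6 -3.2]
time_s: 25.1
eef_pos: [0.5442, 0.011, 0.1085]
eef_rot: [0.176, 0.614, 0.746, 0.188]
wrist_force: [-16.6, -13.4, 1.8]
opening: 0.15
t 25.1 p [0.5442 0.011  0.1085] rail [-96.4  -7.3  47.1] q [-0.32  0.07  2.17  0.49  0.47 -2.48] F [-16.6 -13.4   1.8] op 0.15
angle to RT0 deg [ 0.2 -0.1 -3.6]
rail [-96.4  -7.3  47.1] rad 75.1 theta deg 1.9
F rail [-14.9 -11.1  10.7]
```

```bash
python3 -m pendant '[[[-0.001,0.003,0,0,0,0,1],[0,0,0,0,0,0,1]]]'; python3 -c "
from h import *
kp()";python3 -m pendant '[[[0,0,0,0,0,0,0.4],[0,0,0,0,0,0,-0.3],[0,0,0,0,0,0,-0.3],[0,0,-0.02,0,0,0,-0.3],[0,0,-0.03,0,0,0,-0.3],[0,0,-0.03,0,0,0,-0.3],[0,-0.02,-0.03,0,0,0,-0.3],[0,-0.03,-0.02,0,0,0,-0.3],[0,-0.03,0,0,0,0,-0.3],[0,0,0,0,0,0,-0.3]]]'
python3 - <<'E'
from h import *
st()
p,d=ctrl.camera('top');crop('top',p,200,85,350,235,4,'t14.png')
L=rl(cloud('top',d)); r=np.zeros((400,640),bool); r[150:222,212:338]=1
q=L[r&(L[...,2]>47)&(L[...,2]<55)&(abs(L[...,1])<40)&(L[...,0]<-70)&(L[...,0]>-120)]; print("post",len(q),q.mean(0).round(1),q.min(0).round(1),q.max(0).round(1))
q=L[(L[...,2]>60)&(L[...,2]<70)&(abs(L[...,1])<35)&(abs(L[...,0])<70)]; print("rib",len(q),q.min(0).round(1),q.max(0).round(1),q.mean(0).round(1))
p,d=ctrl.camera('side');crop('side',p,310,100,430,220,5,'s14.png')
E
```

```text
time_s: 25.3
eef_pos: [0.5445, 0.011, 0.1085]
eef_rot: [0.173, 0.614, 0.747, 0.187]
wrist_force: [-30.2, -17.9, 8.4]
opening: 0.151
rail [-96.1  -7.4  46.9] rad 75.1 theta deg 1.7
F rail [-23.8 -13.7  23.4]
time_s: 26.3
eef_pos: [0.4143, -0.0102, 0.1824]
eef_rot: [0.176, 0.614, 0.746, 0.189]
wrist_force: [-0.2, 0.3, -0.0]
opening: 0.648
t 26.3 p [ 0.4143 -0.0102  0.1824] rail [-173.4  -11.3  176.9] q [-0.56 -0.49  2.43  0.44  0.84 -2.56] F [-0.2  0.3 -0. ] op 0.648
angle to RT0 deg [ 0.   0.  -3.5]
post 37 [-92.   -5.7  50.3] [-98.4 -12.1  47.8] [-85.    0.9  52.7]
rib 295 [-28.3 -10.4  60.1] [27.5 12.5 69.8] [ 0.6  0.6 64.7]
```

View pics/t14.png

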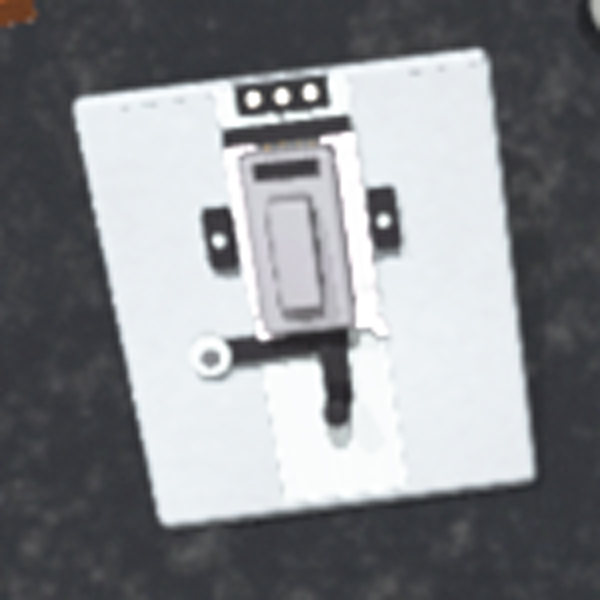

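View pics/s14.png

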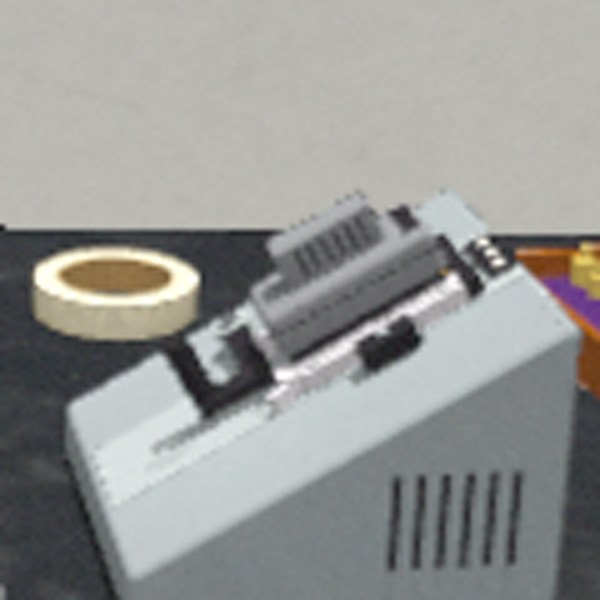

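```bash
python3 -m pendant '[[[0,0,0,0,0,0,-0.3],[0,0,0,0,0,0,-0.3]]]'; python3 -c "
from bench import ctrl
print(ctrl.hand_in())"
```

```text
time_s: 26.6
eef_pos: [0.4178, -0.0108, 0.1848]
eef_rot: [0.177, 0.613, 0.746, 0.189]
wrist_force: [-0.0, -1.0, 0.5]
opening: 0.649
the job is handed in; nothing more can be done
None
```

The long pack is home on the charger with the keeper shut behind it, and I handed the job in at 26.6 s. No verdict was given.

**What I did:**
1. Swung the keeper out until it met its open stop.
2. Gripped the long pack by its rib, tilted it to the slope and slid it up with the marked end first. The force rose to about 14 N at the rollers, dropped as they clicked in, then rose again at the end stop.
3. Eased the pack back off the stop, let go and swung the keeper in until it pushed back with about 25 N at its shut stop.
4. Backed the arm clear; the gripper was touching nothing at hand-in.

**Last checks, from the top camera after letting go:**
- **Pack:** the rib centre was about 0.6 mm from my estimate of home, both up the slope and across it, and it had not moved when the keeper closed.
- **Keeper:** the post was at (-92, -5.7) mm against the nominal (-93, -6) mm for shut.
- **Short pack:** I never touched it, but I did not re-measure its position at the end.

**Disagreements:**
- **Pivot geometry:** while the keeper was gripped, the tool's own position gave a swing radius up to 2.5 mm off the nominal 72.5 mm, and an open angle of about 106° instead of 100°. I put this down to the post slipping in the pads and an error in where I placed the pivot, and relied on the stops and the camera instead.
- **Force along the post:** this reached about 40 N at the fingers early in the opening swing, until I eased it.

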